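# Put the rinsed sample cups in the drying box and secure its lid

### The arm

A 7-joint arm with a two-finger parallel gripper is mounted at the origin on the work surface. World frame = base frame: x ahead of the robot, y to its left, z up, the work surface at z = 0. Lengths are in m, angles in rad, forces in N, time in s.
With the tool pointing down it reaches from about 0.4 to 0.85 m from the base axis. Payload 4.5 kg.
Tool frame: the origin (TCP) lies on the mounting face of the last link; the fingertips stand 173 mm ahead of it and the grasp point (between the pads) lies 155 mm ahead of it; z points along the fingers, y is the line along which they close (so a half turn about z gives the same grasp; the last joint's range is limited). The gripper opens to 85 mm and grips with 20 to 120 N. Pads are 22 mm wide; open, the fingers measure 114 mm over their backs; the gripper's body (76 mm by 85 mm) begins 54 mm behind the grasp point. The pads swing forward as they close: fully open they stand 13 mm farther back than shut.
Start: joints at [-1.257, 0.689, -0.195, 1.565, 0.157, 0.902, -0.215], TCP at [0.173, 0.601, 0.405] pointing down, gripper open.
Joint ranges: [-3.01, 3.01], [-0.46, 2.08], [-1.47, 1.51], [0.13, 2.56], [-1, 4.14], [0.04, 2.09], [-2.66, 2.66]. Speed limits (rad/s): [2.57, 2.57, 3.14, 3.14, 3.14, 3.14, 3.14].

### API

Orientations are given as a unit quaternion [x, y, z, w].
In Python, from rig import r gives the robot as it stands. The module is installed in compiled form; this text tells all that it offers.
- The arm moves only by the tool jog_arm, never from a script. Its argument "deltas" is a list of rows, each an object of numbers: "ax", "ay", "az": the turn, a rotation vector about the tool's x, y, z in rad; "x", "y", "z": the shift along the tool's x, y, z in m; "jaw": the closure, from -1 (fully open) to 1 (shut). A call has exactly 10 rows; each row shifts and turns the commanded pose from where the row before left it, along the tool's axes as they then stand; what a row does not reach is not made up. A row lasts 1/12 s, in which the tool goes at most 41.7 mm and 7.16 degrees, less where a joint would pass 70% of its speed; a pose out of reach is approached as far as the arm can. A call with a gripper value outside its range is refused whole. The fingers move at their own pace and stop on an object; the grip force is fixed at half the most. Time passes only in rows, so rows that do not move let the fingers close, or fill a call up. It gives the time, the measured TCP pose, the force, the opening and the grip force at its end, in the units of the state.
- r.get_state(): the state, without advancing time (a new reading comes with each control period).
- r.camera(name): name is "scene" or "top" or "wrist"; returns a dict with "image" (400x640x3 uint8, red, green, blue), "fx", "fy", "cx", "cy" (pixels), "eye" and "rotation" of the camera in the world. Camera axes: x right, y down, z forward; pixel columns grow to the right and rows downward; lengths in m; the calibration is good to about 2 mm. A picture is of the moment at which its call begins. There is no depth.
- r.job_done(): hands the job in; it is judged then, once.
The state is a dict: "t": time; "joint_pos": joint angles; "qvel": joint speeds; "effort": joint torques, N m; "tcp_pos": TCP position; "orientation": TCP orientation; "wrist_force": force on the tool from outside, world axes, zero at the start; "wrist_torque": the same for the moment, N m; "grip_width": finger opening in m; "grip_force": force on a finger pad.
Only numpy, scipy, OpenCV 4.12 (cv2) and the standard library are available. Lean on these libraries where they do the work, as an engineer would, in place of code of your own. Each camera call takes 0.05 s, during which the arm holds its last target. There are 200 camera calls.

### The job

Hang every rinsed sample cup on the bench, those standing upside down, mouth down over a free post of the drying box, one to a post and rim right down on the box floor; leave the upright cup, the cup already hung and the other things on the bench where they are. When all are in, shut the lid fully, and only then turn both turnbuttons to point straight in over the lid so that they secure it, and leave everything released.

Things in the scene. Friction and masses are not known exactly. Their poses are not given: they have to be found in the camera images.
- drybox: grey drying box fixed to the bench, open on top, outside 212 mm (own x) by 302 mm (own y), 80 mm high, walls and floor 6 mm; origin under its centre on the bench, z up. Own +x points to the lid's hinge side, -x is the front with the two turnbuttons, which faces roughly to the robot's right (world -y)
- post1: one of six fixed aluminium posts on the box floor, 36 mm thick, the top 20 mm tapering to 10 mm, 50 mm tall; origin at the centre of its foot, 6 mm above the bench. Which number stands where changes; one already carries a cup. Spacing 85 mm in a row, 80 mm between the two rows; post axes to inner walls: hinge wall 70, front wall 50, side walls 60 mm
- post2: one of six fixed aluminium posts on the box floor, 36 mm thick, the top 20 mm tapering to 10 mm, 50 mm tall; origin at the centre of its foot, 6 mm above the bench. Which number stands where changes; one already carries a cup. Spacing 85 mm in a row, 80 mm between the two rows; post axes to inner walls: hinge wall 70, front wall 50, side walls 60 mm
- post3: one of six fixed aluminium posts on the box floor, 36 mm thick, the top 20 mm tapering to 10 mm, 50 mm tall; origin at the centre of its foot, 6 mm above the bench. Which number stands where changes; one already carries a cup. Spacing 85 mm in a row, 80 mm between the two rows; post axes to inner walls: hinge wall 70, front wall 50, side walls 60 mm
- post4: one of six fixed aluminium posts on the box floor, 36 mm thick, the top 20 mm tapering to 10 mm, 50 mm tall; origin at the centre of its foot, 6 mm above the bench. Which number stands where changes; one already carries a cup. Spacing 85 mm in a row, 80 mm between the two rows; post axes to inner walls: hinge wall 70, front wall 50, side walls 60 mm
- post5: one of six fixed aluminium posts on the box floor, 36 mm thick, the top 20 mm tapering to 10 mm, 50 mm tall; origin at the centre of its foot, 6 mm above the bench. Which number stands where changes; one already carries a cup. Spacing 85 mm in a row, 80 mm between the two rows; post axes to inner walls: hinge wall 70, front wall 50, side walls 60 mm
- post6: one of six fixed aluminium posts on the box floor, 36 mm thick, the top 20 mm tapering to 10 mm, 50 mm tall; origin at the centre of its foot, 6 mm above the bench. Which number stands where changes; one already carries a cup. Spacing 85 mm in a row, 80 mm between the two rows; post axes to inner walls: hinge wall 70, front wall 50, side walls 60 mm
- cup1: white plastic sample cup: body 52 mm outside, 46 mm inside, 62 mm tall, with a heavy lip at its mouth 60 mm across (up to 64) and 8 mm high, 80 g, rinsed: it stands upside down, mouth down, on the bench to the robot's right, to be hung on a free post. Origin at the centre of its mouth plane (the lowest point as it stands), own z up towards its closed end at 62 mm. May be absent (None)
- cup2: white plastic sample cup: body 52 mm outside, 46 mm inside, 62 mm tall, with a heavy lip at its mouth 60 mm across (up to 64) and 8 mm high, 80 g, rinsed: it stands upside down, mouth down, on the bench to the robot's right, to be hung on a free post. Origin at the centre of its mouth plane (the lowest point as it stands), own z up towards its closed end at 62 mm. May be absent (None)
- cup3: white plastic sample cup: body 52 mm outside, 46 mm inside, 62 mm tall, with a heavy lip at its mouth 60 mm across (up to 64) and 8 mm high, 80 g, rinsed: it stands upside down, mouth down, on the bench to the robot's right, to be hung on a free post. Origin at the centre of its mouth plane (the lowest point as it stands), own z up towards its closed end at 62 mm. May be absent (None)
- cup4: white plastic sample cup: body 52 mm outside, 46 mm inside, 62 mm tall, with a heavy lip at its mouth 60 mm across (up to 64) and 8 mm high, 80 g, rinsed: it stands upside down, mouth down, on the bench to the robot's right, to be hung on a free post. Origin at the centre of its mouth plane (the lowest point as it stands), own z up towards its closed end at 62 mm. May be absent (None)
- cup5: white plastic sample cup: body 52 mm outside, 46 mm inside, 62 mm tall, with a heavy lip at its mouth 60 mm across (up to 64) and 8 mm high, 80 g, rinsed: it stands upside down, mouth down, on the bench to the robot's right, to be hung on a free post. Origin at the centre of its mouth plane (the lowest point as it stands), own z up towards its closed end at 62 mm. May be absent (None)
- hung1: white plastic sample cup: body 52 mm outside, 46 mm inside, 62 mm tall, with a heavy lip at its mouth 60 mm across (up to 64) and 8 mm high, 80 g, already hanging mouth down over one of the posts in the box, its rim on the box floor; it stays there. Origin at the centre of its mouth plane, z up
- upright1: white plastic sample cup: body 52 mm outside, 46 mm inside, 62 mm tall, with a heavy lip at its mouth 60 mm across (up to 64) and 8 mm high, 80 g, not rinsed: it stands upright, mouth up, on the bench among the rinsed ones; it is to be left alone. Origin at the centre of its underside, z up
- lid (a joint): angle of the flat white lid (212 x 302 x 8 mm, 0.3 kg) hinged on the box's +x rim: 0 = flat shut, 1.57 upright, starts open at about 1.8, limit 2.0. Stiff: stays where left, about 4 N at the free edge moves it. A black knob (28 mm wide, 43 mm high) stands on its outer face, 30 mm in from the middle of the free edge. Shut, its top is 88.5 mm above the bench
- lid_hinge (a point): point on the lid's hinge axis, middle of the rim, 80 mm above the bench, at the lid's lower face; its axes turn with the lid
- button_a (a joint): angle of the aluminium turnbutton at the box's -y end of the front: a bar 12 mm wide, 25 mm tall, reaching 60 mm from its upright pivot, underside 2.5 mm above the shut lid. 0 = points straight in over the lid (box +x), secured; positive is counter-clockwise from above. Starts swung clear at a negative angle of 1.4 to 2.3; stays where left, about 1.5 N at the arm turns it; range 2.5 either way
- button_a_pivot (a point): top of that turnbutton's pivot, 116 mm above the bench, 14 mm outside the front wall and 90 mm from the middle of the front
- button_b (a joint): angle of the aluminium turnbutton at the box's +y end of the front: a bar 12 mm wide, 25 mm tall, reaching 60 mm from its upright pivot, underside 2.5 mm above the shut lid. 0 = points straight in over the lid (box +x), secured; positive is counter-clockwise from above. Starts swung clear at a positive angle of 1.4 to 2.3; stays where left, about 1.5 N at the arm turns it; range 2.5 either way
- button_b_pivot (a point): top of that turnbutton's pivot, 116 mm above the bench, 14 mm outside the front wall and 90 mm from the middle of the front
- bottle: bystander: amber glass reagent bottle, 64 mm across, 150 mm tall, origin at the centre of its underside
- spatula: bystander: metal spatula 200 mm long, lying on the bench at its right edge, origin at its middle on the underside

How it is judged:
On the way, in this order (a step that is already met when the one before it is completed fails the run):
1. every rinsed cup present hangs mouth down on a post of its own, let go ((horizontal distance between cup1 and post1 below 0.012 m or horizontal distance between cup1 and post2 below 0.012 m or horizontal distance between cup1 and post3 below 0.012 m or horizontal distance between cup1 and post4 below 0.012 m or horizontal distance between cup1 and post5 below 0.012 m or horizontal distance between cup1 and post6 below 0.012 m) and z of each of cup1, cup2, cup3, cup4, cup5 in the frame of drybox below 0.014 m and angle between each of cup1, cup2, cup3, cup4, cup5's own z axis and vertical below 0.2 rad and (horizontal distance between cup2 and post1 below 0.012 m or horizontal distance between cup2 and post2 below 0.012 m or horizontal distance between cup2 and post3 below 0.012 m or horizontal distance between cup2 and post4 below 0.012 m or horizontal distance between cup2 and post5 below 0.012 m or horizontal distance between cup2 and post6 below 0.012 m) and (horizontal distance between cup3 and post1 below 0.012 m or horizontal distance between cup3 and post2 below 0.012 m or horizontal distance between cup3 and post3 below 0.012 m or horizontal distance between cup3 and post4 below 0.012 m or horizontal distance between cup3 and post5 below 0.012 m or horizontal distance between cup3 and post6 below 0.012 m) and (horizontal distance between cup4 and post1 below 0.012 m or horizontal distance between cup4 and post2 below 0.012 m or horizontal distance between cup4 and post3 below 0.012 m or horizontal distance between cup4 and post4 below 0.012 m or horizontal distance between cup4 and post5 below 0.012 m or horizontal distance between cup4 and post6 below 0.012 m) and (horizontal distance between cup5 and post1 below 0.012 m or horizontal distance between cup5 and post2 below 0.012 m or horizontal distance between cup5 and post3 below 0.012 m or horizontal distance between cup5 and post4 below 0.012 m or horizontal distance between cup5 and post5 below 0.012 m or horizontal distance between cup5 and post6 below 0.012 m) and contact force between the fingers and cup1 below 0.2 N and contact force between the fingers and cup2 below 0.2 N and contact force between the fingers and cup3 below 0.2 N and contact force between the fingers and cup4 below 0.2 N and contact force between the fingers and cup5 below 0.2 N), for 0.2 s.
2. the lid is fully shut (value of joint lid below 0.04 rad), for 0.2 s.
3. both turnbuttons point in over the lid (value of joint button_a between -0.25 and 0.25 rad and value of joint button_b between -0.25 and 0.25 rad and value of joint lid below 0.04 rad), for 0.2 s.
At the end, for the whole second after the job is handed in: every rinsed cup present, and the one that hung already, are mouth down on posts (within 12 mm of the post's axis, rim within 8 mm of the box floor, upright within 0.2 rad); the lid is shut (under 0.04 rad) and both turnbuttons are within 0.25 rad of pointing straight over the lid (all of step 3 and (horizontal distance between cup1 and post1 below 0.012 m or horizontal distance between cup1 and post2 below 0.012 m or horizontal distance between cup1 and post3 below 0.012 m or horizontal distance between cup1 and post4 below 0.012 m or horizontal distance between cup1 and post5 below 0.012 m or horizontal distance between cup1 and post6 below 0.012 m) and z of each of cup1, cup2, cup3, cup4, cup5, hung1 in the frame of drybox below 0.014 m and angle between each of cup1, cup2, cup3, cup4, cup5, hung1's own z axis and vertical below 0.2 rad and (horizontal distance between cup2 and post1 below 0.012 m or horizontal distance between cup2 and post2 below 0.012 m or horizontal distance between cup2 and post3 below 0.012 m or horizontal distance between cup2 and post4 below 0.012 m or horizontal distance between cup2 and post5 below 0.012 m or horizontal distance between cup2 and post6 below 0.012 m) and (horizontal distance between cup3 and post1 below 0.012 m or horizontal distance between cup3 and post2 below 0.012 m or horizontal distance between cup3 and post3 below 0.012 m or horizontal distance between cup3 and post4 below 0.012 m or horizontal distance between cup3 and post5 below 0.012 m or horizontal distance between cup3 and post6 below 0.012 m) and (horizontal distance between cup4 and post1 below 0.012 m or horizontal distance between cup4 and post2 below 0.012 m or horizontal distance between cup4 and post3 below 0.012 m or horizontal distance between cup4 and post4 below 0.012 m or horizontal distance between cup4 and post5 below 0.012 m or horizontal distance between cup4 and post6 below 0.012 m) and (horizontal distance between cup5 and post1 below 0.012 m or horizontal distance between cup5 and post2 below 0.012 m or horizontal distance between cup5 and post3 below 0.012 m or horizontal distance between cup5 and post4 below 0.012 m or horizontal distance between cup5 and post5 below 0.012 m or horizontal distance between cup5 and post6 below 0.012 m) and (horizontal distance between hung1 and post1 below 0.012 m or horizontal distance between hung1 and post2 below 0.012 m or horizontal distance between hung1 and post3 below 0.012 m or horizontal distance between hung1 and post4 below 0.012 m or horizontal distance between hung1 and post5 below 0.012 m or horizontal distance between hung1 and post6 below 0.012 m)); the robot touches nothing.
It fails at once if a cup that stood upright was carried off, shoved away or tipped over (distance of upright1 from where it was at the start of the episode above 0.05 m or angle between upright1's own z axis and vertical above 0.6 rad).
It fails at once if a cup already on its post was taken off (distance of hung1 from where it was at the start of the episode above 0.05 m).
It fails at once if a turnbutton was swung over the box while the lid was still open (value of joint lid above 0.15 rad and (value of joint button_a above -0.95 rad or value of joint button_b below 0.95 rad)).
It fails at once if the bottle or the spatula was disturbed (distance of bottle from where it was at the start of the episode above 0.05 m or distance of spatula from where it was at the start of the episode above 0.06 m or angle between bottle's own z axis and vertical above 0.5 rad).
Of cup1, cup2, cup3, cup4, cup5 only 3 to 5 are there at a start; the rules pass over those that are not, and their reading is None.
At some moment in a run one of cup1, cup2, cup3, cup4, cup5 may be knocked a few centimetres aside while the robot is not near it.
It also fails if it takes over 208 s, if anything falls off the work surface, if the arm or the gripper's body presses on something with over 40 N, if the wrist force passes 120 N, or if a joint passes its speed limit or range.

## Working session

There is one attempt and no reset: what is moved stays moved. The work goes in short steps, Python scripts to look and compute and a tool call to move; the robot and the scene stay as the last step left them, time stands still between calls to the robot, and variables do not carry over. Pictures are saved under pics/ and viewed, at most 14 in all, crops included, and the job is handed in when it is done.

Besides the shell and the picture viewer there is one more tool, called after ">>>" as name(argument=value, ...), one argument or row to a line, values as JSON. jog_arm: Moves the arm, as the interface text tells. Its arguments: {"type":"object","properties":{"deltas":{"type":"array","items":{"type":"object","properties":{"ax":{"type":"number"},"ay":{"type":"number"},"az":{"type":"number"},"x":{"type":"number"},"y":{"type":"number"},"z":{"type":"number"},"jaw":{"type":"number"}}}}},"required":["deltas"]}

```bash
mkdir -p pics
python3 - <<'E'
from rig import r
import cv2,pickle
s=r.get_state()
for k in s: print(k,s[k])
for n in("top","scene"):
    c=r.camera(n); cv2.imwrite(f"pics/{n}0.png",c["image"][:,:,::-1]); pickle.dump(c,open(f"{n}0.pkl","wb"))
    print(n,c["fx"],c["fy"],c["cx"],c["cy"],c["eye"],c["rotation"])
E
```

```text
t 0.0
joint_pos [-1.2571932   0.69001015 -0.19448739  1.56633972  0.1573209   0.90247939
 -0.21507242]
qvel [ 1.56514353e-04 -1.11338820e-03  1.19088205e-03  1.34185766e-03
 -1.62832091e-03  3.70666575e-05  1.14810518e-03]
effort [ 5.17090521e-04 -5.39623296e+01 -1.26654994e+00 -1.58537275e+01
  9.05611465e-03  9.66867898e-03 -1.25278399e-05]
tcp_pos [0.17255485 0.60037213 0.40386789]
orientation [ 1.39394140e-01  9.90236549e-01 -9.21041139e-04 -4.82441815e-05]
wrist_force [-0.98516415  1.04249564  0.57209488]
wrist_torque [ 0.00645695 -0.0543063  -0.05993956]
grip_force 0.0
grip_width 0.08496911291938139
top 518.4780357916848 518.4780357916848 312.97035615756585 199.82119693122027 [ 0.40391129 -0.07258492  1.51622936] [ 0.7088857  -0.70335133  0.03416898 -0.0401304 ]
scene 447.91401002486714 447.91401002486714 321.289907282002 197.34194117011103 [ 1.3737799  -0.28538566  0.94849539] [ 0.72969107  0.56472    -0.23418935 -0.30626394]
```

View pics/top0.png

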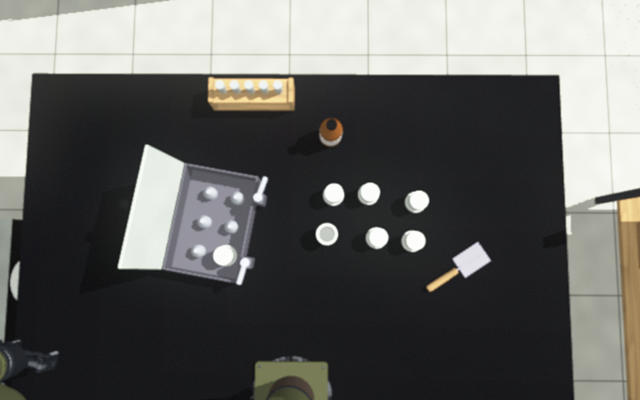

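View pics/scene0.png

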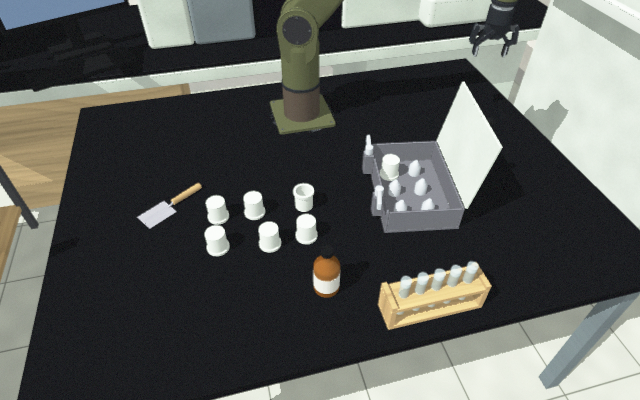

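Top view: box at about (215,225), lid open to the left, hung cup at (225,256), buttons at (262,190) and (245,268), both swung clear. Inverted cups are at about (334,194), (369,193), (417,201), (377,238) and (413,240). The upright cup is at (326,234), the bottle at (331,132) and the spatula at (460,267). The scene view agrees: 5 rinsed cups and 5 free posts.

```bash
cat > h.py <<'E'
import numpy as np,cv2,pickle
from scipy.spatial.transform import Rotation as R
from scipy.optimize import least_squares
def proj(c,P):
    P=np.atleast_2d(P); q=R.from_quat(c["rotation"]).inv().apply(P-c["eye"])
    return np.c_[c["fx"]*q[:,0]/q[:,2]+c["cx"],c["fy"]*q[:,1]/q[:,2]+c["cy"]]
def back(c,uv,z):
    uv=np.atleast_2d(uv); d=R.from_quat(c["rotation"]).apply(np.c_[(uv[:,0]-c["cx"])/c["fx"],(uv[:,1]-c["cy"])/c["fy"],np.ones(len(uv))])
    return c["eye"]+d*((z-c["eye"][2])/d[:,2])[:,None]
def blobs(c,lo=110,amin=60):
    m=(c["image"].min(2)>lo).astype(np.uint8)
    n,l,s,ce=cv2.connectedComponentsWithStats(m)
    return [(s[i,4],ce[i]) for i in range(1,n) if s[i,4]>amin]
a=np.linspace(0,2*np.pi,48,endpoint=False)
def cuppts(x,y,z0=0):
    f=lambda r,z:np.c_[x+r*np.cos(a),y+r*np.sin(a),0*a+z0+z]
    return np.r_[f(.030,0),f(.030,.008),f(.026,.062)]
def cen(c,x,y,z0=0):
    m=cv2.moments(cv2.convexHull(proj(c,cuppts(x,y,z0)).astype(np.float32))); return np.array([m['m10'],m['m01']])/m['m00']
def cupfit(c,uv,z0=0):
    p=back(c,uv,.03+z0)[0,:2]
    return least_squares(lambda p:cen(c,*p,z0)-uv,p).x
def cups(c):
    out=[]
    for ar,u in blobs(c):
        p=back(c,u,.03)[0]
        if .3<p[0]<.75 and -.5<p[1]<.05 and ar<900: out.append((ar,u.round(1),cupfit(c,u).round(4)))
    return out
E
python3 - <<'E'
from h import *
for n in("top0","scene0"):
    c=pickle.load(open(n+".pkl","rb")); print(n)
    for o in cups(c): print(*o)
c=pickle.load(open("top0.pkl","rb"))
cv2.imwrite("pics/boxcrop.png",cv2.resize(c["image"][140:290,110:280,::-1],None,fx=4,fy=4,interpolation=cv2.INTER_CUBIC)[:,:])
for u in [(203,222),(262,190),(331,132),(460,267)]: print(back(c,u,.0))
E
```

```text
top0
82 [330.9 141. ] [ 0.7353 -0.1103]
390 [333.3 194. ] [ 0.5795 -0.1184]
399 [368.7 193.2] [ 0.5823 -0.2211]
428 [416.6 200.9] [ 0.5605 -0.359 ]
413 [326.5 233.8] [ 0.4643 -0.0993]
400 [376.7 237.4] [ 0.4547 -0.244 ]
423 [413.2 240.4] [ 0.4466 -0.3481]
scene0
506 [303.3 196.5] [ 0.4567 -0.0967]
679 [162.2 209.8] [ 0.4097 -0.4961]
520 [253.2 205.2] [ 0.4556 -0.2437]
568 [305.8 228.9] [ 0.5809 -0.1183]
590 [268.8 236.7] [ 0.5833 -0.2207]
[[0.49605611 0.26282701 0.        ]]
[[0.591853   0.09142889 0.        ]]
[[ 0.76753801 -0.11119     0.        ]]
[[ 0.37147614 -0.48632015  0.        ]]
```

View pics/boxcrop.png

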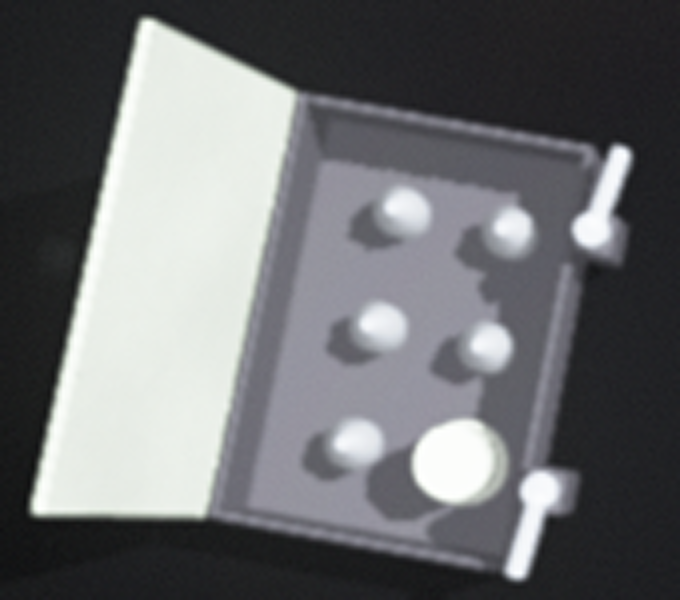

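The crop shows the rim corners at (300,93), (597,150), (212,518) and (497,570). The pivots are at (592,231) for button a and (540,489) for button b. There are five free posts, and the hung cup's top is at (453,461).

```bash
cat >> h.py <<'E'
PO=np.array([[x,y] for x in(-.05,.03) for y in(-.085,0,.085)])
def b2w(p,P):
    P=np.atleast_2d(P).astype(float); c,s=np.cos(p[2]),np.sin(p[2])
    return np.c_[p[0]+c*P[:,0]-s*P[:,1],p[1]+s*P[:,0]+c*P[:,1],P[:,2]]
def rowsto(st,xyz,yaw=None):
    """delta in tool axes from state to TCP world xyz"""
    return R.from_quat(st["orientation"]).inv().apply(np.array(xyz)-st["tcp_pos"])
E
python3 - <<'E'
from h import *
c=pickle.load(open("top0.pkl","rb"))
uv=np.array([(300,93),(597,150),(212,518),(497,570),(592,231),(540,489),(453,461)],float)
uv=(uv+.5)/4-.5+[110,140]
P=np.array([[.106,-.151,.08],[-.106,-.151,.08],[.106,.151,.08],[-.106,.151,.08],[-.12,-.09,.116],[-.12,.09,.116],[-.05,.085,.068]])
f=lambda p:(proj(c,b2w(p,P))-uv).ravel()
s=least_squares(f,[.49,.22,1.75],loss='soft_l1'); print(s.x,f(s.x).reshape(-1,2).round(2))
np.save("box.npy",s.x)
im=cv2.resize(c["image"][140:290,110:280,::-1],None,fx=4,fy=4,interpolation=cv2.INTER_CUBIC)
t=np.linspace(0,6.28,40)
for x,y in PO:
    for rr,z in((.018,.006),(.018,.036),(.005,.056)):
        q=(proj(c,b2w(s.x,np.c_[x+rr*np.cos(t),y+rr*np.sin(t),0*t+z]))-[110,140]+.5)*4-.5
        cv2.polylines(im,[q.astype(int)],True,(0,0,255),1)
cv2.imwrite("pics/fit.png",im)
print(b2w(s.x,np.c_[PO,0*PO[:,:1]]).round(4))
E
```

```text
[0.49119699 0.22417403 1.39231783] [[ 0.12 -0.49]
 [-0.28 -0.98]
 [-1.   -0.35]
 [ 3.1   1.14]
 [ 0.12 -0.47]
 [-0.05  0.53]
 [-0.18  0.78]]
[[ 0.566   0.1599 -0.    ]
 [ 0.4823  0.175  -0.    ]
 [ 0.3987  0.1901 -0.    ]
 [ 0.5802  0.2386  0.    ]
 [ 0.4965  0.2537  0.    ]
 [ 0.4129  0.2688  0.    ]]
```

View pics/fit.png

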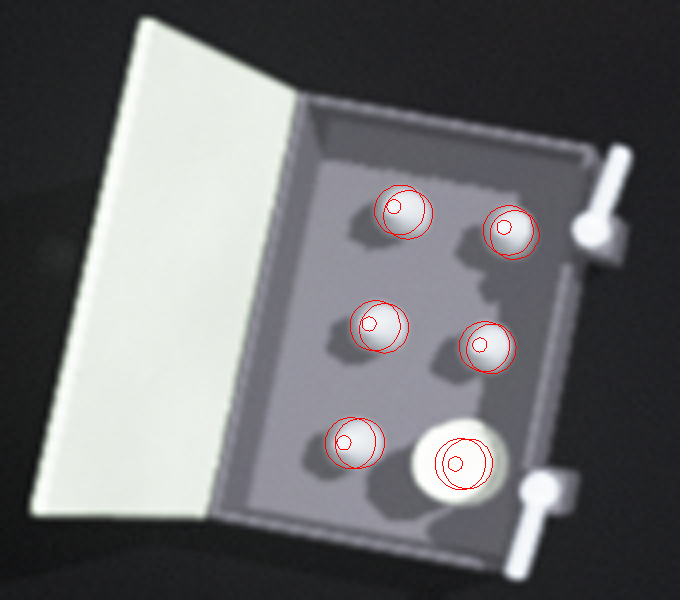

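The box fit matches well: posts are within about 1.5 mm and the pivots and hung cup also agree. I'll raise the arm, turn the tool to the box yaw and go above the first cup (0.58,-0.118).

>>> jog_arm(
  deltas=[
    {"az":0.12,"z":-0.012},
    {"az":0.12,"z":-0.012},
    {"az":0.12,"z":-0.012},
    {"az":0.12,"z":-0.012},
    {"az":0.12,"z":-0.012},
    {"az":0.12,"z":-0.012},
    {"az":0.12,"z":-0.012},
    {"az":0.12,"z":-0.012},
    {"az":0.12,"z":-0.012},
    {"az":0.12,"z":-0.012},
  ],
)

```text
schema error: expected keys ax, ay, az, x, y, z, jaw
```

>>> jog_arm(
  deltas=[
    {"az":0.09},
    {"az":0.09},
    {"az":0.09},
    {"x":-0.0264,"y":0.022},
    {"x":-0.0264,"y":0.022},
    {"x":-0.0264,"y":0.022},
    {"x":-0.0264,"y":0.022},
    {"x":-0.0264,"y":0.022},
    {"x":-0.0264,"y":0.022},
    {"x":-0.0264,"y":0.022},
  ],
)

```text
schema error: expected keys ax, ay, az, x, y, z, jaw
```

>>> jog_arm(
  deltas=[
    {"x":-0.0264,"y":0.022},
    {"x":-0.0264,"y":0.022},
    {"x":-0.0264,"y":0.022},
    {"x":-0.0264,"y":0.022},
    {"x":-0.0264,"y":0.022},
    {"x":-0.0264,"y":0.022},
    {"x":-0.0264,"y":0.022},
    {"x":-0.0264,"y":0.022},
    {"x":-0.0264,"y":0.022},
    {"x":-0.0264,"y":0.022},
  ],
)

```text
schema error: expected keys ax, ay, az, x, y, z, jaw
```

>>> jog_arm(
  deltas=[
    {"x":-0.0264,"y":0.022,"z":0.018},
    {"x":-0.0264,"y":0.022,"z":0.018},
    {"x":-0.0264,"y":0.022,"z":0.018},
    {"x":-0.0264,"y":0.022,"z":0.018},
    {"x":-0.0264,"y":0.022,"z":0.018},
    {"x":-0.0264,"y":0.022,"z":0.018},
    {"x":-0.0264,"y":0.022,"z":0.018},
    {},
    {},
    {},
  ],
)

```text
schema error: expected keys ax, ay, az, x, y, z, jaw
```

```bash
cat >> h.py <<'E'
YAW=-.179
def go(st,x,y,gz):
    """tool deltas + yaw error to bring the grasp point to x,y,gz (TCP 155 mm above)"""
    M=R.from_quat(st["orientation"]).as_matrix(); yw=np.arctan2(M[1,1],M[0,1])
    return M.T@(np.array([x,y,gz+.155])-st["tcp_pos"]), yw
E
python3 - <<'E'
from h import *; from rig import r
s=r.get_state(); print(s["t"],s["tcp_pos"],s["orientation"],s["joint_pos"].round(2) if hasattr(s["joint_pos"],'round') else s["joint_pos"]); print(go(s,.58,-.118,.245))
c=r.camera("wrist"); cv2.imwrite("pics/w1.png",c["image"][:,:,::-1]); pickle.dump(c,open("w1.pkl","wb"));print(c["eye"],c["rotation"],c["fx"])
c=r.camera("top"); pickle.dump(c,open("t1.pkl","wb"))
for o in cups(c): print(*o)
E
```

```text
0.1 [0.17255941 0.60039699 0.4039574 ] [ 1.39417815e-01  9.90233286e-01 -8.40635492e-04 -7.00166758e-05] [-1.26  0.69 -0.19  1.57  0.16  0.9  -0.22]
(array([-0.58995945, -0.57796256,  0.0049874 ]), np.float64(1.2910492198600059))
[0.10526848 0.61939633 0.37509767] [0.79096343 0.59601877 0.08249055 0.11105759] 337.0797126273184
84 [330.7 141. ] [ 0.7351 -0.1098]
391 [333.4 194. ] [ 0.5795 -0.1185]
400 [368.7 193.2] [ 0.5824 -0.2211]
428 [416.6 200.9] [ 0.5605 -0.359 ]
413 [326.5 233.8] [ 0.4643 -0.0993]
400 [376.7 237.4] [ 0.4547 -0.244 ]
424 [413.3 240.4] [ 0.4466 -0.3482]
```

View pics/w1.png

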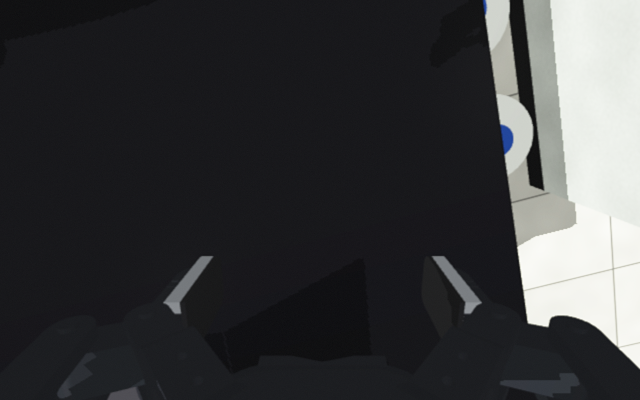

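The wrist view shows only the fingers and bare bench, because the move was refused: every row needs all seven keys. I'm resending it complete.

>>> jog_arm(
  deltas=[
    {"ax":0,"ay":0,"az":0.12,"x":0,"y":0,"z":-0.012,"jaw":-1},
    {"ax":0,"ay":0,"az":0.12,"x":0,"y":0,"z":-0.012,"jaw":-1},
    {"ax":0,"ay":0,"az":0.12,"x":0,"y":0,"z":-0.012,"jaw":-1},
    {"ax":0,"ay":0,"az":0.12,"x":0,"y":0,"z":-0.012,"jaw":-1},
    {"ax":0,"ay":0,"az":0.12,"x":0,"y":0,"z":-0.012,"jaw":-1},
    {"ax":0,"ay":0,"az":0.12,"x":0,"y":0,"z":-0.012,"jaw":-1},
    {"ax":0,"ay":0,"az":0.12,"x":0,"y":0,"z":-0.012,"jaw":-1},
    {"ax":0,"ay":0,"az":0.12,"x":0,"y":0,"z":-0.012,"jaw":-1},
    {"ax":0,"ay":0,"az":0.12,"x":0,"y":0,"z":-0.012,"jaw":-1},
    {"ax":0,"ay":0,"az":0.12,"x":0,"y":0,"z":-0.012,"jaw":-1},
  ],
)

```text
t: 1.03
tcp_pos: [0.1724, 0.6006, 0.5251]
orientation: [0.676, 0.737, -0.0, 0.0]
wrist_force: [0.7, -0.1, -0.9]
grip_width: 0.0857
grip_force: 0.0
```

>>> jog_arm(
  deltas=[
    {"ax":0,"ay":0,"az":0.09,"x":0,"y":0,"z":0,"jaw":-1},
    {"ax":0,"ay":0,"az":0.09,"x":0,"y":0,"z":0,"jaw":-1},
    {"ax":0,"ay":0,"az":0.09,"x":0,"y":0,"z":0,"jaw":-1},
    {"ax":0,"ay":0,"az":0,"x":-0.0264,"y":0.022,"z":0,"jaw":-1},
    {"ax":0,"ay":0,"az":0,"x":-0.0264,"y":0.022,"z":0,"jaw":-1},
    {"ax":0,"ay":0,"az":0,"x":-0.0264,"y":0.022,"z":0,"jaw":-1},
    {"ax":0,"ay":0,"az":0,"x":-0.0264,"y":0.022,"z":0,"jaw":-1},
    {"ax":0,"ay":0,"az":0,"x":-0.0264,"y":0.022,"z":0,"jaw":-1},
    {"ax":0,"ay":0,"az":0,"x":-0.0264,"y":0.022,"z":0,"jaw":-1},
    {"ax":0,"ay":0,"az":0,"x":-0.0264,"y":0.022,"z":0,"jaw":-1},
  ],
)

```text
t: 1.87
tcp_pos: [0.2916, 0.3898, 0.5247]
orientation: [0.767, 0.641, -0.0, -0.0]
wrist_force: [0.9, -0.1, 0.8]
grip_width: 0.0852
grip_force: 0.0
```

>>> jog_arm(
  deltas=[
    {"ax":0,"ay":0,"az":0,"x":-0.0264,"y":0.022,"z":0,"jaw":-1},
    {"ax":0,"ay":0,"az":0,"x":-0.0264,"y":0.022,"z":0,"jaw":-1},
    {"ax":0,"ay":0,"az":0,"x":-0.0264,"y":0.022,"z":0,"jaw":-1},
    {"ax":0,"ay":0,"az":0,"x":-0.0264,"y":0.022,"z":0,"jaw":-1},
    {"ax":0,"ay":0,"az":0,"x":-0.0264,"y":0.022,"z":0,"jaw":-1},
    {"ax":0,"ay":0,"az":0,"x":-0.0264,"y":0.022,"z":0,"jaw":-1},
    {"ax":0,"ay":0,"az":0,"x":-0.0264,"y":0.022,"z":0,"jaw":-1},
    {"ax":0,"ay":0,"az":0,"x":-0.0264,"y":0.022,"z":0,"jaw":-1},
    {"ax":0,"ay":0,"az":0,"x":-0.0264,"y":0.022,"z":0,"jaw":-1},
    {"ax":0,"ay":0,"az":0,"x":-0.0264,"y":0.022,"z":0,"jaw":-1},
  ],
)

```text
t: 2.7
tcp_pos: [0.4611, 0.0909, 0.5247]
orientation: [0.767, 0.641, 0.0, -0.0]
wrist_force: [0.5, 0.7, 0.2]
grip_width: 0.0855
grip_force: 0.0
```

>>> jog_arm(
  deltas=[
    {"ax":0,"ay":0,"az":0,"x":-0.0264,"y":0.022,"z":0.018,"jaw":-1},
    {"ax":0,"ay":0,"az":0,"x":-0.0264,"y":0.022,"z":0.018,"jaw":-1},
    {"ax":0,"ay":0,"az":0,"x":-0.0264,"y":0.022,"z":0.018,"jaw":-1},
    {"ax":0,"ay":0,"az":0,"x":-0.0264,"y":0.022,"z":0.018,"jaw":-1},
    {"ax":0,"ay":0,"az":0,"x":-0.0264,"y":0.022,"z":0.018,"jaw":-1},
    {"ax":0,"ay":0,"az":0,"x":-0.0264,"y":0.022,"z":0.018,"jaw":-1},
    {"ax":0,"ay":0,"az":0,"x":-0.0264,"y":0.022,"z":0.018,"jaw":-1},
    {"ax":0,"ay":0,"az":0,"x":0,"y":0,"z":0,"jaw":-1},
    {"ax":0,"ay":0,"az":0,"x":0,"y":0,"z":0,"jaw":-1},
    {"ax":0,"ay":0,"az":0,"x":0,"y":0,"z":0,"jaw":-1},
  ],
)

```text
t: 3.53
tcp_pos: [0.5792, -0.1162, 0.3984]
orientation: [0.767, 0.641, 0.0, -0.001]
wrist_force: [0.2, 0.5, 0.6]
grip_width: 0.0854
grip_force: 0.0
```

Run:
```python
from h import *; from rig import r
s=r.get_state(); print(s["t"],s["tcp_pos"],s["orientation"],s["joint_pos"].round(2)); print(go(s,.58,-.118,.036))
c=r.camera("scene"); pickle.dump(c,open("s1.pkl","wb"))
for o in cups(c): print(*o)
c=r.camera("wrist"); cv2.imwrite("pics/w2.png",c["image"][:,:,::-1]); pickle.dump(c,open("w2.pkl","wb"));print(c["eye"],c["rotation"],c["fx"])
for o in blobs(c): print(o[0],o[1].round(),cupfit(c,o[1]))
```

```text
3.5333 [ 0.57921191 -0.11620802  0.39844551] [ 7.67399325e-01  6.41169096e-01  3.64469932e-05 -6.82404433e-04] [-0.04  0.66  0.27  1.69 -0.23  0.82  0.16]
(array([-0.00181643,  0.00130173,  0.20744271]), np.float64(-0.17875397346354022))
515 [303.3 196.1] [ 0.4552 -0.0961]
675 [162.1 209.9] [ 0.4101 -0.4965]
522 [253.2 205.2] [ 0.4557 -0.2437]
567 [305.7 228.9] [ 0.5809 -0.1184]
590 [268.8 236.7] [ 0.5833 -0.2207]
[ 0.59109837 -0.0471304   0.3701617 ] [ 0.98656461 -0.08761288 -0.01248411  0.13732591] 337.0797126273184
369 [580.   3.] [ 0.83057054 -0.00231994]
1780 [481. 136.] [ 0.73934342 -0.10332546]
3432 [322. 181.] [ 0.5774103  -0.11947403]
4062 [201. 184.] [ 0.45602946 -0.1012001 ]
3297 [342. 269.] [ 0.58185981 -0.221833  ]
836 [186. 284.] [ 0.40778266 -0.20897416]
818 [458. 284.] [ 0.70652259 -0.26260267]
2978 [237. 306.] [ 0.4573512  -0.24578091]
898 [339. 349.] [ 0.56213905 -0.32387912]
913 [248. 356.] [ 0.45293562 -0.31466534]
```

View pics/w2.png

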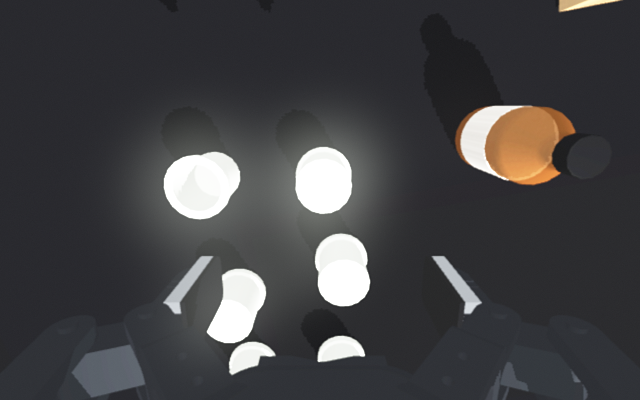

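The wrist view shows the first inverted cup centred at (322,181), the upright one at (201,184) and the bottle at right. I'll descend, grip and lift.

>>> jog_arm(
  deltas=[
    {"ax":0,"ay":0,"az":0,"x":-0.0023,"y":0.0003,"z":0.027,"jaw":-1},
    {"ax":0,"ay":0,"az":0,"x":0,"y":0,"z":0.027,"jaw":-1},
    {"ax":0,"ay":0,"az":0,"x":0,"y":0,"z":0.027,"jaw":-1},
    {"ax":0,"ay":0,"az":0,"x":0,"y":0,"z":0.027,"jaw":-1},
    {"ax":0,"ay":0,"az":0,"x":0,"y":0,"z":0.027,"jaw":-1},
    {"ax":0,"ay":0,"az":0,"x":0,"y":0,"z":0.027,"jaw":-1},
    {"ax":0,"ay":0,"az":0,"x":0,"y":0,"z":0.025,"jaw":-1},
    {"ax":0,"ay":0,"az":0,"x":0,"y":0,"z":0.02,"jaw":-1},
    {"ax":0,"ay":0,"az":0,"x":0,"y":0,"z":0,"jaw":-1},
    {"ax":0,"ay":0,"az":0,"x":0,"y":0,"z":0,"jaw":-1},
  ],
)

```text
t: 4.47
tcp_pos: [0.5792, -0.1178, 0.1919]
orientation: [0.767, 0.642, -0.0, -0.001]
wrist_force: [-0.0, -0.2, 1.0]
grip_width: 0.0853
grip_force: 0.0
```

>>> jog_arm(
  deltas=[
    {"ax":0,"ay":0,"az":0,"x":0,"y":0,"z":0,"jaw":1},
    {"ax":0,"ay":0,"az":0,"x":0,"y":0,"z":0,"jaw":1},
    {"ax":0,"ay":0,"az":0,"x":0,"y":0,"z":0,"jaw":1},
    {"ax":0,"ay":0,"az":0,"x":0,"y":0,"z":0,"jaw":1},
    {"ax":0,"ay":0,"az":0,"x":0,"y":0,"z":0,"jaw":1},
    {"ax":0,"ay":0,"az":0,"x":0,"y":0,"z":0,"jaw":1},
    {"ax":0,"ay":0,"az":0,"x":0,"y":0,"z":-0.02,"jaw":1},
    {"ax":0,"ay":0,"az":0,"x":0,"y":0,"z":-0.04,"jaw":1},
    {"ax":0,"ay":0,"az":0,"x":0,"y":0,"z":-0.04,"jaw":1},
    {"ax":0,"ay":0,"az":0,"x":0,"y":0,"z":-0.04,"jaw":1},
  ],
)

```text
t: 5.3
tcp_pos: [0.5788, -0.1191, 0.3339]
orientation: [0.768, 0.641, 0.0, -0.0]
wrist_force: [0.6, -0.1, -0.5]
grip_width: 0.0509
grip_force: 62.7
```

Run:
```python
from h import *; from rig import r
s=r.get_state(); b=np.load("box.npy"); p=b2w(b,np.c_[PO,0*PO[:,:1]])
print(s["t"],s["tcp_pos"],s["grip_width"],s["grip_force"]); print([go(s,*q[:2],.19)[0].round(4) for q in p])
```

```text
5.3 [ 0.57882717 -0.11905192  0.33386674] 0.0509286377212801 62.66741221770644
[array([ 0.2722, -0.0624, -0.0111]), array([ 0.2721, -0.1474, -0.0111]), array([ 0.2721, -0.2324, -0.0111]), array([ 0.3522, -0.0624, -0.0111]), array([ 0.3521, -0.1474, -0.0111]), array([ 0.3521, -0.2324, -0.0111])]
```

>>> jog_arm(
  deltas=[
    {"ax":0,"ay":0,"az":0,"x":0.0352,"y":-0.0062,"z":-0.001,"jaw":1},
    {"ax":0,"ay":0,"az":0,"x":0.0352,"y":-0.0062,"z":0,"jaw":1},
    {"ax":0,"ay":0,"az":0,"x":0.0352,"y":-0.0062,"z":0,"jaw":1},
    {"ax":0,"ay":0,"az":0,"x":0.0352,"y":-0.0062,"z":0,"jaw":1},
    {"ax":0,"ay":0,"az":0,"x":0.0352,"y":-0.0062,"z":0,"jaw":1},
    {"ax":0,"ay":0,"az":0,"x":0.0352,"y":-0.0062,"z":0,"jaw":1},
    {"ax":0,"ay":0,"az":0,"x":0.0352,"y":-0.0062,"z":0,"jaw":1},
    {"ax":0,"ay":0,"az":0,"x":0.0352,"y":-0.0062,"z":0,"jaw":1},
    {"ax":0,"ay":0,"az":0,"x":0.0352,"y":-0.0062,"z":0,"jaw":1},
    {"ax":0,"ay":0,"az":0,"x":0.0352,"y":-0.0062,"z":0,"jaw":1},
  ],
)

```text
t: 6.13
tcp_pos: [0.5804, 0.2402, 0.3337]
orientation: [0.767, 0.641, 0.001, -0.0]
wrist_force: [0.5, -0.6, -0.6]
grip_width: 0.051
grip_force: 62.7
```

```bash
cat >> h.py <<'E'
def post(i): return b2w(np.load("box.npy"),np.r_[PO[i],0])[0,:2]
def say(s,i=None,xy=None,gz=.0425):
    q=post(i) if xy is None else xy
    print("t",round(s["t"],2),"tcp",s["tcp_pos"].round(4),"F",s["wrist_force"].round(1),"w",round(s["grip_width"],4),"go",go(s,*q,gz)[0].round(4),round(go(s,*q,gz)[1],4))
E
python3 - <<'E'
from h import *; from rig import r
say(r.get_state(),3)
c=r.camera("wrist"); cv2.imwrite("pics/w3.png",c["image"][:,:,::-1]); pickle.dump(c,open("w3.pkl","wb"))
E
```

```text
t 6.13 tcp [0.5804 0.2402 0.3337] F [ 0.5 -0.6 -0.6] w 0.051 go [-0.0017 -0.      0.1362] -0.1788
```

View pics/w3.png

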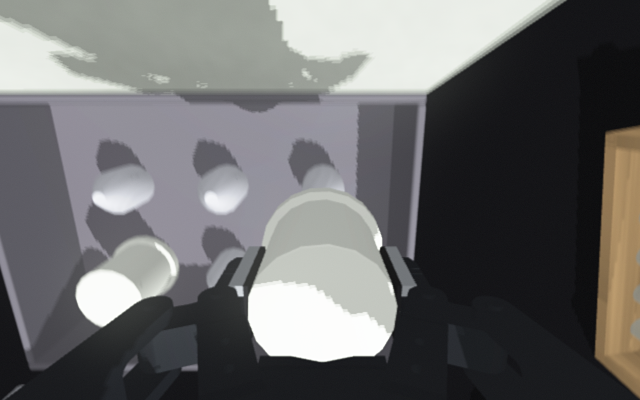

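The wrist view shows the held cup over post P3 (tip behind it at (322,180)), with free posts P4 and P5 at (222,190) and (123,190). I'll lower it.

>>> jog_arm(
  deltas=[
    {"ax":0,"ay":0,"az":0,"x":-0.001,"y":0,"z":0.02,"jaw":1},
    {"ax":0,"ay":0,"az":0,"x":0,"y":0,"z":0.02,"jaw":1},
    {"ax":0,"ay":0,"az":0,"x":0,"y":0,"z":0.02,"jaw":1},
    {"ax":0,"ay":0,"az":0,"x":0,"y":0,"z":0.02,"jaw":1},
    {"ax":0,"ay":0,"az":0,"x":0,"y":0,"z":0.02,"jaw":1},
    {"ax":0,"ay":0,"az":0,"x":0,"y":0,"z":0.015,"jaw":1},
    {"ax":0,"ay":0,"az":0,"x":0,"y":0,"z":0.012,"jaw":1},
    {"ax":0,"ay":0,"az":0,"x":0,"y":0,"z":0.0075,"jaw":1},
    {"ax":0,"ay":0,"az":0,"x":0,"y":0,"z":0,"jaw":1},
    {"ax":0,"ay":0,"az":0,"x":0,"y":0,"z":0,"jaw":1},
  ],
)

```text
t: 7.02
tcp_pos: [0.5808, 0.2371, 0.1996]
orientation: [0.768, 0.641, 0.0, -0.0]
wrist_force: [-2.9, -0.5, 3.3]
grip_width: 0.0507
grip_force: 62.9
```

Run:
```python
from h import *; from rig import r
say(r.get_state(),3)
c=pickle.load(open("w3.pkl","rb"))
for i in(4,5): print(proj(c,[*post(i),.056]),proj(c,[*post(i),.006]))
```

```text
t 7.02 tcp [0.5808 0.2371 0.1996] F [-2.9 -0.5  3.3] w 0.0507 go [ 0.0014 -0.0009  0.0021] -0.1793
[[211.7146949  201.98654438]] [[228.98913145 186.92407472]]
[[100.97188038 202.01144996]] [[135.60494138 186.9441324 ]]
```

>>> jog_arm(
  deltas=[
    {"ax":0,"ay":0,"az":0,"x":0,"y":0,"z":0,"jaw":-0.55},
    {"ax":0,"ay":0,"az":0,"x":0,"y":0,"z":0,"jaw":-0.55},
    {"ax":0,"ay":0,"az":0,"x":0,"y":0,"z":0,"jaw":-0.55},
    {"ax":0,"ay":0,"az":0,"x":0,"y":0,"z":0,"jaw":-0.55},
    {"ax":0,"ay":0,"az":0,"x":0,"y":0,"z":0,"jaw":-0.55},
    {"ax":0,"ay":0,"az":0,"x":0,"y":0,"z":-0.01,"jaw":-0.55},
    {"ax":0,"ay":0,"az":0,"x":0,"y":0,"z":-0.03,"jaw":-0.55},
    {"ax":0,"ay":0,"az":0,"x":0,"y":0,"z":-0.03,"jaw":-0.55},
    {"ax":0,"ay":0,"az":0,"x":0,"y":0,"z":-0.03,"jaw":-0.55},
    {"ax":0,"ay":0,"az":0,"x":0,"y":0,"z":-0.03,"jaw":-0.55},
  ],
)

```text
t: 7.85
tcp_pos: [0.5812, 0.2371, 0.3309]
orientation: [0.768, 0.641, 0.001, 0.001]
wrist_force: [0.7, 1.1, -0.0]
grip_width: 0.0661
grip_force: 0.0
```

Run:
```python
from h import *; from rig import r
s=r.get_state()
c=r.camera("wrist"); cv2.imwrite("pics/w4.png",c["image"][:,:,::-1]); pickle.dump(c,open("w4.pkl","wb"))
c=r.camera("top"); pickle.dump(c,open("t4.pkl","wb"))
for o in cups(c): print(*o)
say(s,xy=(.5823,-.2210),gz=.036)
```

```text
82 [330.7 141. ] [ 0.735  -0.1097]
399 [368.7 193.2] [ 0.5823 -0.2211]
428 [416.6 200.9] [ 0.5605 -0.359 ]
413 [326.5 233.8] [ 0.4643 -0.0993]
400 [376.7 237.4] [ 0.4547 -0.244 ]
423 [413.2 240.4] [ 0.4466 -0.3481]
t 7.85 tcp [0.5812 0.2371 0.3309] F [ 0.7  1.1 -0. ] w 0.0661 go [-0.4507  0.0825  0.1396] -0.1795
```

View pics/w4.png

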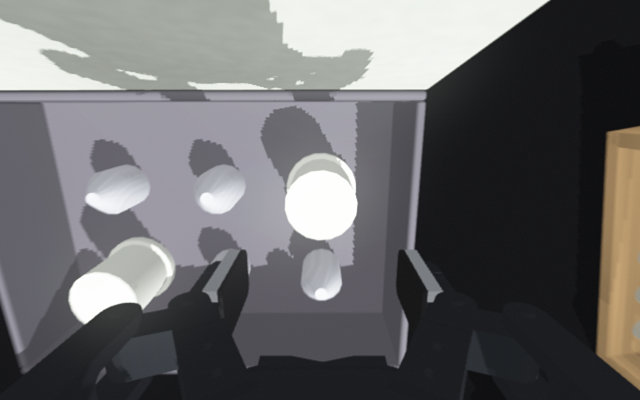

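The first cup now hangs on P3 (top at (321,205), lip on the floor). Next is the cup at (0.582,-0.221).

>>> jog_arm(
  deltas=[
    {"ax":0,"ay":0,"az":0,"x":-0.0376,"y":0.0069,"z":0,"jaw":-0.55},
    {"ax":0,"ay":0,"az":0,"x":-0.0376,"y":0.0069,"z":0,"jaw":-0.55},
    {"ax":0,"ay":0,"az":0,"x":-0.0376,"y":0.0069,"z":0,"jaw":-1},
    {"ax":0,"ay":0,"az":0,"x":-0.0376,"y":0.0069,"z":0,"jaw":-1},
    {"ax":0,"ay":0,"az":0,"x":-0.0376,"y":0.0069,"z":0,"jaw":-1},
    {"ax":0,"ay":0,"az":0,"x":-0.0376,"y":0.0069,"z":0,"jaw":-1},
    {"ax":0,"ay":0,"az":0,"x":-0.0376,"y":0.0069,"z":0,"jaw":-1},
    {"ax":0,"ay":0,"az":0,"x":-0.0376,"y":0.0069,"z":0,"jaw":-1},
    {"ax":0,"ay":0,"az":0,"x":-0.0376,"y":0.0069,"z":0,"jaw":-1},
    {"ax":0,"ay":0,"az":0,"x":-0.0376,"y":0.0069,"z":0,"jaw":-1},
  ],
)

```text
t: 8.78
tcp_pos: [0.5816, -0.1472, 0.3286]
orientation: [0.768, 0.641, 0.0, 0.001]
wrist_force: [-0.1, 1.2, 0.2]
grip_width: 0.0854
grip_force: 0.0
```

>>> jog_arm(
  deltas=[
    {"ax":0,"ay":0,"az":0,"x":-0.0376,"y":0.0069,"z":0,"jaw":-1},
    {"ax":0,"ay":0,"az":0,"x":-0.0376,"y":0.0069,"z":0,"jaw":-1},
    {"ax":0,"ay":0,"az":0,"x":0,"y":0,"z":0.01,"jaw":-1},
    {"ax":0,"ay":0,"az":0,"x":0,"y":0,"z":0.025,"jaw":-1},
    {"ax":0,"ay":0,"az":0,"x":0,"y":0,"z":0.025,"jaw":-1},
    {"ax":0,"ay":0,"az":0,"x":0,"y":0,"z":0.025,"jaw":-1},
    {"ax":0,"ay":0,"az":0,"x":0,"y":0,"z":0.025,"jaw":-1},
    {"ax":0,"ay":0,"az":0,"x":0,"y":0,"z":0.02,"jaw":-1},
    {"ax":0,"ay":0,"az":0,"x":0,"y":0,"z":0.009,"jaw":-1},
    {"ax":0,"ay":0,"az":0,"x":0,"y":0,"z":0,"jaw":-1},
  ],
)

```text
t: 9.62
tcp_pos: [0.5811, -0.2211, 0.1872]
orientation: [0.768, 0.641, -0.001, -0.001]
wrist_force: [-0.2, 0.7, 0.2]
grip_width: 0.0854
grip_force: 0.0
```

>>> jog_arm(
  deltas=[
    {"ax":0,"ay":0,"az":0,"x":0,"y":0,"z":0,"jaw":1},
    {"ax":0,"ay":0,"az":0,"x":0,"y":0,"z":0,"jaw":1},
    {"ax":0,"ay":0,"az":0,"x":0,"y":0,"z":0,"jaw":1},
    {"ax":0,"ay":0,"az":0,"x":0,"y":0,"z":0,"jaw":1},
    {"ax":0,"ay":0,"az":0,"x":0,"y":0,"z":0,"jaw":1},
    {"ax":0,"ay":0,"az":0,"x":0,"y":0,"z":0,"jaw":1},
    {"ax":0,"ay":0,"az":0,"x":0,"y":0,"z":-0.02,"jaw":1},
    {"ax":0,"ay":0,"az":0,"x":0,"y":0,"z":-0.04,"jaw":1},
    {"ax":0,"ay":0,"az":0,"x":0,"y":0,"z":-0.04,"jaw":1},
    {"ax":0,"ay":0,"az":0,"x":0,"y":0,"z":-0.04,"jaw":1},
  ],
)

```text
t: 10.45
tcp_pos: [0.5816, -0.2213, 0.3313]
orientation: [0.768, 0.641, 0.0, 0.0]
wrist_force: [0.5, -0.8, -0.7]
grip_width: 0.0514
grip_force: 62.8
```

Run:
```python
from h import *; from rig import r
say(r.get_state(),4)
```

```text
t 10.45 tcp [ 0.5816 -0.2213  0.3313] F [ 0.5 -0.8 -0.7] w 0.0514 go [ 0.4523 -0.1683  0.1338] -0.1791
```

>>> jog_arm(
  deltas=[
    {"ax":0,"ay":0,"az":0,"x":0.0377,"y":-0.014,"z":0,"jaw":1},
    {"ax":0,"ay":0,"az":0,"x":0.0377,"y":-0.014,"z":0,"jaw":1},
    {"ax":0,"ay":0,"az":0,"x":0.0377,"y":-0.014,"z":0,"jaw":1},
    {"ax":0,"ay":0,"az":0,"x":0.0377,"y":-0.014,"z":0,"jaw":1},
    {"ax":0,"ay":0,"az":0,"x":0.0377,"y":-0.014,"z":0,"jaw":1},
    {"ax":0,"ay":0,"az":0,"x":0.0377,"y":-0.014,"z":0,"jaw":1},
    {"ax":0,"ay":0,"az":0,"x":0.0377,"y":-0.014,"z":0,"jaw":1},
    {"ax":0,"ay":0,"az":0,"x":0.0377,"y":-0.014,"z":0,"jaw":1},
    {"ax":0,"ay":0,"az":0,"x":0.0377,"y":-0.014,"z":0,"jaw":1},
    {"ax":0,"ay":0,"az":0,"x":0.0377,"y":-0.014,"z":0,"jaw":1},
  ],
)

```text
t: 11.28
tcp_pos: [0.5106, 0.1764, 0.3301]
orientation: [0.767, 0.641, 0.001, 0.0]
wrist_force: [1.3, -0.5, -1.8]
grip_width: 0.0516
grip_force: 62.9
```

>>> jog_arm(
  deltas=[
    {"ax":0,"ay":0,"az":0,"x":0.0377,"y":-0.014,"z":0,"jaw":1},
    {"ax":0,"ay":0,"az":0,"x":0.0377,"y":-0.014,"z":0,"jaw":1},
    {"ax":0,"ay":0,"az":0,"x":0,"y":0,"z":0,"jaw":1},
    {"ax":0,"ay":0,"az":0,"x":0,"y":0,"z":0.01,"jaw":1},
    {"ax":0,"ay":0,"az":0,"x":0,"y":0,"z":0.02,"jaw":1},
    {"ax":0,"ay":0,"az":0,"x":0,"y":0,"z":0.02,"jaw":1},
    {"ax":0,"ay":0,"az":0,"x":0,"y":0,"z":0.02,"jaw":1},
    {"ax":0,"ay":0,"az":0,"x":0,"y":0,"z":0,"jaw":1},
    {"ax":0,"ay":0,"az":0,"x":0,"y":0,"z":0,"jaw":1},
    {"ax":0,"ay":0,"az":0,"x":0,"y":0,"z":0,"jaw":1},
  ],
)

```text
t: 12.12
tcp_pos: [0.4978, 0.2527, 0.2601]
orientation: [0.768, 0.64, 0.001, 0.0]
wrist_force: [-0.1, 0.0, -0.5]
grip_width: 0.0516
grip_force: 62.9
```

Run:
```python
from h import *; from rig import r
say(r.get_state(),4,gz=.040)
```

```text
t 12.12 tcp [0.4978 0.2527 0.2601] F [-0.1  0.  -0.5] w 0.0516 go [ 0.0007 -0.0015  0.0651] -0.1807
```

>>> jog_arm(
  deltas=[
    {"ax":0,"ay":0,"az":0,"x":0.0005,"y":-0.001,"z":0.012,"jaw":1},
    {"ax":0,"ay":0,"az":0,"x":0,"y":0,"z":0.015,"jaw":1},
    {"ax":0,"ay":0,"az":0,"x":0,"y":0,"z":0.015,"jaw":1},
    {"ax":0,"ay":0,"az":0,"x":0,"y":0,"z":0.013,"jaw":1},
    {"ax":0,"ay":0,"az":0,"x":0,"y":0,"z":0.009,"jaw":1},
    {"ax":0,"ay":0,"az":0,"x":0,"y":0,"z":0,"jaw":1},
    {"ax":0,"ay":0,"az":0,"x":0,"y":0,"z":0,"jaw":1},
    {"ax":0,"ay":0,"az":0,"x":0,"y":0,"z":0,"jaw":-0.55},
    {"ax":0,"ay":0,"az":0,"x":0,"y":0,"z":0,"jaw":-0.55},
    {"ax":0,"ay":0,"az":0,"x":0,"y":0,"z":0,"jaw":-0.55},
  ],
)

```text
t: 12.95
tcp_pos: [0.4964, 0.2544, 0.1957]
orientation: [0.767, 0.641, 0.0, 0.0]
wrist_force: [0.0, -0.6, 0.2]
grip_width: 0.0658
grip_force: 0.0
```

>>> jog_arm(
  deltas=[
    {"ax":0,"ay":0,"az":0,"x":0,"y":0,"z":0,"jaw":-0.55},
    {"ax":0,"ay":0,"az":0,"x":0,"y":0,"z":0,"jaw":-0.55},
    {"ax":0,"ay":0,"az":0,"x":0,"y":0,"z":-0.01,"jaw":-0.55},
    {"ax":0,"ay":0,"az":0,"x":0,"y":0,"z":-0.03,"jaw":-0.55},
    {"ax":0,"ay":0,"az":0,"x":0,"y":0,"z":-0.03,"jaw":-0.55},
    {"ax":0,"ay":0,"az":0,"x":0,"y":0,"z":-0.03,"jaw":-0.55},
    {"ax":0,"ay":0,"az":0,"x":0,"y":0,"z":-0.03,"jaw":-0.55},
    {"ax":0,"ay":0,"az":0,"x":0,"y":0,"z":0,"jaw":-0.55},
    {"ax":0,"ay":0,"az":0,"x":0,"y":0,"z":0,"jaw":-0.55},
    {"ax":0,"ay":0,"az":0,"x":0,"y":0,"z":0,"jaw":-0.55},
  ],
)

```text
t: 13.78
tcp_pos: [0.4957, 0.2544, 0.3253]
orientation: [0.767, 0.641, -0.0, -0.0]
wrist_force: [-0.7, -0.4, -0.3]
grip_width: 0.0661
grip_force: 0.0
```

Run:
```python
from h import *; from rig import r
s=r.get_state()
c=r.camera("wrist"); cv2.imwrite("pics/w5.png",c["image"][:,:,::-1])
b=[o for o in blobs(c,200)]
for o in b: print(o[0],o[1].round(),cupfit(c,o[1],.006).round(4))
print(post(3),post(4))
c=r.camera("top"); pickle.dump(c,open("t5.pkl","wb"))
for o in cups(c): print(*o)
say(s,xy=(.4552,-.2438),gz=.036)
```

```text
29149 [472.  42.] [0.615  0.3448]
3053 [39. 61.] [0.3185 0.3863]
95 [144.  79.] [0.3869 0.3617]
346 [226.  89.] [0.4431 0.3449]
4263 [325. 204.] [0.4967 0.249 ]
4037 [446. 209.] [0.589  0.2281]
667 [222. 204.] [0.4172 0.2629]
162 [396. 207.] [0.5508 0.2363]
195 [258. 263.] [0.4332 0.2081]
279 [331. 295.] [0.4873 0.1672]
241 [244. 313.] [0.4095 0.1631]
[0.58017274 0.23860722] [0.49652297 0.25369748]
81 [330.7 141. ] [ 0.7353 -0.11  ]
428 [416.6 200.9] [ 0.5605 -0.359 ]
414 [326.5 233.8] [ 0.4643 -0.0993]
396 [376.7 237.3] [ 0.4547 -0.2441]
423 [413.2 240.4] [ 0.4466 -0.3481]
t 13.78 tcp [0.4957 0.2544 0.3253] F [-0.7 -0.4 -0.3] w 0.0661 go [-0.4975  0.0487  0.1342] -0.1787
```

>>> jog_arm(
  deltas=[
    {"ax":0,"ay":0,"az":0,"x":-0.0383,"y":0.0037,"z":0,"jaw":-0.55},
    {"ax":0,"ay":0,"az":0,"x":-0.0383,"y":0.0037,"z":0,"jaw":-0.55},
    {"ax":0,"ay":0,"az":0,"x":-0.0383,"y":0.0037,"z":0,"jaw":-0.55},
    {"ax":0,"ay":0,"az":0,"x":-0.0383,"y":0.0037,"z":0,"jaw":-1},
    {"ax":0,"ay":0,"az":0,"x":-0.0383,"y":0.0037,"z":0,"jaw":-1},
    {"ax":0,"ay":0,"az":0,"x":-0.0383,"y":0.0037,"z":0,"jaw":-1},
    {"ax":0,"ay":0,"az":0,"x":-0.0383,"y":0.0037,"z":0,"jaw":-1},
    {"ax":0,"ay":0,"az":0,"x":-0.0383,"y":0.0037,"z":0,"jaw":-1},
    {"ax":0,"ay":0,"az":0,"x":-0.0383,"y":0.0037,"z":0,"jaw":-1},
    {"ax":0,"ay":0,"az":0,"x":-0.0383,"y":0.0037,"z":0,"jaw":-1},
  ],
)

```text
t: 14.72
tcp_pos: [0.4636, -0.1308, 0.3242]
orientation: [0.767, 0.641, -0.001, -0.001]
wrist_force: [0.0, -0.6, 0.9]
grip_width: 0.0853
grip_force: 0.0
```

>>> jog_arm(
  deltas=[
    {"ax":0,"ay":0,"az":0,"x":-0.0383,"y":0.0037,"z":0,"jaw":-1},
    {"ax":0,"ay":0,"az":0,"x":-0.0383,"y":0.0037,"z":0,"jaw":-1},
    {"ax":0,"ay":0,"az":0,"x":-0.0383,"y":0.0037,"z":0,"jaw":-1},
    {"ax":0,"ay":0,"az":0,"x":0,"y":0,"z":0.01,"jaw":-1},
    {"ax":0,"ay":0,"az":0,"x":0,"y":0,"z":0.025,"jaw":-1},
    {"ax":0,"ay":0,"az":0,"x":0,"y":0,"z":0.025,"jaw":-1},
    {"ax":0,"ay":0,"az":0,"x":0,"y":0,"z":0.025,"jaw":-1},
    {"ax":0,"ay":0,"az":0,"x":0,"y":0,"z":0.025,"jaw":-1},
    {"ax":0,"ay":0,"az":0,"x":0,"y":0,"z":0.022,"jaw":-1},
    {"ax":0,"ay":0,"az":0,"x":0,"y":0,"z":0.001,"jaw":-1},
  ],
)

```text
t: 15.55
tcp_pos: [0.4533, -0.2431, 0.1879]
orientation: [0.767, 0.641, -0.001, -0.004]
wrist_force: [-0.2, 0.3, 1.0]
grip_width: 0.0856
grip_force: 0.0
```

>>> jog_arm(
  deltas=[
    {"ax":0,"ay":0,"az":0,"x":0,"y":0,"z":0,"jaw":-1},
    {"ax":0,"ay":0,"az":0,"x":0,"y":0,"z":0,"jaw":1},
    {"ax":0,"ay":0,"az":0,"x":0,"y":0,"z":0,"jaw":1},
    {"ax":0,"ay":0,"az":0,"x":0,"y":0,"z":0,"jaw":1},
    {"ax":0,"ay":0,"az":0,"x":0,"y":0,"z":0,"jaw":1},
    {"ax":0,"ay":0,"az":0,"x":0,"y":0,"z":0,"jaw":1},
    {"ax":0,"ay":0,"az":0,"x":0,"y":0,"z":0,"jaw":1},
    {"ax":0,"ay":0,"az":0,"x":0,"y":0,"z":0,"jaw":1},
    {"ax":0,"ay":0,"az":0,"x":0,"y":0,"z":0,"jaw":1},
    {"ax":0,"ay":0,"az":0,"x":0,"y":0,"z":0,"jaw":1},
  ],
)

```text
t: 16.38
tcp_pos: [0.4553, -0.2443, 0.1937]
orientation: [0.768, 0.641, 0.001, 0.001]
wrist_force: [-0.9, 0.2, 4.9]
grip_width: 0.051
grip_force: 62.3
```

>>> jog_arm(
  deltas=[
    {"ax":0,"ay":0,"az":0,"x":0,"y":0,"z":-0.02,"jaw":1},
    {"ax":0,"ay":0,"az":0,"x":0,"y":0,"z":-0.04,"jaw":1},
    {"ax":0,"ay":0,"az":0,"x":0,"y":0,"z":-0.04,"jaw":1},
    {"ax":0,"ay":0,"az":0,"x":0,"y":0,"z":-0.04,"jaw":1},
    {"ax":0,"ay":0,"az":0,"x":0,"y":0,"z":0,"jaw":1},
    {"ax":0,"ay":0,"az":0,"x":0,"y":0,"z":0,"jaw":1},
    {"ax":0,"ay":0,"az":0,"x":0,"y":0,"z":0,"jaw":1},
    {"ax":0,"ay":0,"az":0,"x":0,"y":0,"z":0,"jaw":1},
    {"ax":0,"ay":0,"az":0,"x":0,"y":0,"z":0,"jaw":1},
    {"ax":0,"ay":0,"az":0,"x":0,"y":0,"z":0,"jaw":1},
  ],
)

```text
t: 17.22
tcp_pos: [0.4545, -0.2439, 0.331]
orientation: [0.767, 0.641, -0.001, -0.001]
wrist_force: [0.6, 0.8, -1.3]
grip_width: 0.0507
grip_force: 62.8
```

Run:
```python
from h import *; from rig import r
say(r.get_state(),5)
```

```text
t 17.22 tcp [ 0.4545 -0.2439  0.331 ] F [ 0.6  0.8 -1.3] w 0.0507 go [ 0.497  -0.1319  0.1342] -0.1789
```

>>> jog_arm(
  deltas=[
    {"ax":0,"ay":0,"az":0,"x":0.0382,"y":-0.0101,"z":0,"jaw":1},
    {"ax":0,"ay":0,"az":0,"x":0.0382,"y":-0.0101,"z":0,"jaw":1},
    {"ax":0,"ay":0,"az":0,"x":0.0382,"y":-0.0101,"z":0,"jaw":1},
    {"ax":0,"ay":0,"az":0,"x":0.0382,"y":-0.0101,"z":0,"jaw":1},
    {"ax":0,"ay":0,"az":0,"x":0.0382,"y":-0.0101,"z":0,"jaw":1},
    {"ax":0,"ay":0,"az":0,"x":0.0382,"y":-0.0101,"z":0,"jaw":1},
    {"ax":0,"ay":0,"az":0,"x":0.0382,"y":-0.0101,"z":0,"jaw":1},
    {"ax":0,"ay":0,"az":0,"x":0.0382,"y":-0.0101,"z":0,"jaw":1},
    {"ax":0,"ay":0,"az":0,"x":0.0382,"y":-0.0101,"z":0,"jaw":1},
    {"ax":0,"ay":0,"az":0,"x":0.0382,"y":-0.0101,"z":0,"jaw":1},
  ],
)

```text
t: 18.05
tcp_pos: [0.4229, 0.1516, 0.3315]
orientation: [0.768, 0.641, -0.001, -0.0]
wrist_force: [0.5, 0.2, -0.5]
grip_width: 0.0512
grip_force: 62.8
```

>>> jog_arm(
  deltas=[
    {"ax":0,"ay":0,"az":0,"x":0.0382,"y":-0.0101,"z":0,"jaw":1},
    {"ax":0,"ay":0,"az":0,"x":0.0382,"y":-0.0101,"z":0,"jaw":1},
    {"ax":0,"ay":0,"az":0,"x":0.0382,"y":-0.0101,"z":0,"jaw":1},
    {"ax":0,"ay":0,"az":0,"x":0,"y":0,"z":0,"jaw":1},
    {"ax":0,"ay":0,"az":0,"x":0,"y":0,"z":0.02,"jaw":1},
    {"ax":0,"ay":0,"az":0,"x":0,"y":0,"z":0.02,"jaw":1},
    {"ax":0,"ay":0,"az":0,"x":0,"y":0,"z":0.02,"jaw":1},
    {"ax":0,"ay":0,"az":0,"x":0,"y":0,"z":0,"jaw":1},
    {"ax":0,"ay":0,"az":0,"x":0,"y":0,"z":0,"jaw":1},
    {"ax":0,"ay":0,"az":0,"x":0,"y":0,"z":0,"jaw":1},
  ],
)

```text
t: 18.88
tcp_pos: [0.4144, 0.2676, 0.2725]
orientation: [0.768, 0.641, 0.0, 0.0]
wrist_force: [0.1, -0.3, -0.4]
grip_width: 0.0511
grip_force: 62.8
```

Run:
```python
from h import *; from rig import r
say(r.get_state(),5,gz=.0445)
```

```text
t 18.88 tcp [0.4144 0.2676 0.2725] F [ 0.1 -0.3 -0.4] w 0.0511 go [ 0.0009 -0.0017  0.073 ] -0.1796
```

>>> jog_arm(
  deltas=[
    {"ax":0,"ay":0,"az":0,"x":0.0005,"y":-0.001,"z":0.012,"jaw":1},
    {"ax":0,"ay":0,"az":0,"x":0,"y":0,"z":0.015,"jaw":1},
    {"ax":0,"ay":0,"az":0,"x":0,"y":0,"z":0.015,"jaw":1},
    {"ax":0,"ay":0,"az":0,"x":0,"y":0,"z":0.015,"jaw":1},
    {"ax":0,"ay":0,"az":0,"x":0,"y":0,"z":0.011,"jaw":1},
    {"ax":0,"ay":0,"az":0,"x":0,"y":0,"z":0.005,"jaw":1},
    {"ax":0,"ay":0,"az":0,"x":0,"y":0,"z":0,"jaw":1},
    {"ax":0,"ay":0,"az":0,"x":0,"y":0,"z":0,"jaw":1},
    {"ax":0,"ay":0,"az":0,"x":0,"y":0,"z":0,"jaw":-0.55},
    {"ax":0,"ay":0,"az":0,"x":0,"y":0,"z":0,"jaw":-0.55},
  ],
)

```text
t: 19.72
tcp_pos: [0.4156, 0.2686, 0.2003]
orientation: [0.768, 0.641, 0.003, 0.002]
wrist_force: [4.7, -2.0, 2.4]
grip_width: 0.0665
grip_force: 1.7
```

>>> jog_arm(
  deltas=[
    {"ax":0,"ay":0,"az":0,"x":0,"y":0,"z":0,"jaw":-0.55},
    {"ax":0,"ay":0,"az":0,"x":0,"y":0,"z":0,"jaw":-0.55},
    {"ax":0,"ay":0,"az":0,"x":0,"y":0,"z":0,"jaw":-0.55},
    {"ax":0,"ay":0,"az":0,"x":0,"y":0,"z":-0.01,"jaw":-0.55},
    {"ax":0,"ay":0,"az":0,"x":0,"y":0,"z":-0.03,"jaw":-0.55},
    {"ax":0,"ay":0,"az":0,"x":0,"y":0,"z":-0.03,"jaw":-0.55},
    {"ax":0,"ay":0,"az":0,"x":0,"y":0,"z":-0.03,"jaw":-0.55},
    {"ax":0,"ay":0,"az":0,"x":0,"y":0,"z":-0.03,"jaw":-0.55},
    {"ax":0,"ay":0,"az":0,"x":0,"y":0,"z":0,"jaw":-0.55},
    {"ax":0,"ay":0,"az":0,"x":0,"y":0,"z":0,"jaw":-0.55},
  ],
)

```text
t: 20.55
tcp_pos: [0.4128, 0.269, 0.3312]
orientation: [0.767, 0.641, 0.002, -0.0]
wrist_force: [-0.2, 0.5, 0.1]
grip_width: 0.0662
grip_force: 0.0
```

Run:
```python
from h import *; from rig import r
s=r.get_state()
c=r.camera("top"); pickle.dump(c,open("t6.pkl","wb"))
for o in cups(c): print(*o)
say(s,xy=(.5605,-.359),gz=.036)
say(s,xy=(.4466,-.3481),gz=.036)
```

```text
82 [330.8 141. ] [ 0.7352 -0.11  ]
428 [416.6 200.9] [ 0.5605 -0.359 ]
413 [326.5 233.8] [ 0.4643 -0.0993]
424 [413.3 240.4] [ 0.4466 -0.3482]
t 20.55 tcp [0.4128 0.269  0.3312] F [-0.2  0.5  0.1] w 0.0662 go [-0.5923  0.2563  0.1389] -0.1781
t 20.55 tcp [0.4128 0.269  0.3312] F [-0.2  0.5  0.1] w 0.0662 go [-0.6018  0.1423  0.1387] -0.1781
```

>>> jog_arm(
  deltas=[
    {"ax":0,"ay":0,"az":0,"x":-0.0376,"y":0.0089,"z":0,"jaw":-0.55},
    {"ax":0,"ay":0,"az":0,"x":-0.0376,"y":0.0089,"z":0,"jaw":-0.55},
    {"ax":0,"ay":0,"az":0,"x":-0.0376,"y":0.0089,"z":0,"jaw":-0.55},
    {"ax":0,"ay":0,"az":0,"x":-0.0376,"y":0.0089,"z":0,"jaw":-1},
    {"ax":0,"ay":0,"az":0,"x":-0.0376,"y":0.0089,"z":0,"jaw":-1},
    {"ax":0,"ay":0,"az":0,"x":-0.0376,"y":0.0089,"z":0,"jaw":-1},
    {"ax":0,"ay":0,"az":0,"x":-0.0376,"y":0.0089,"z":0,"jaw":-1},
    {"ax":0,"ay":0,"az":0,"x":-0.0376,"y":0.0089,"z":0,"jaw":-1},
    {"ax":0,"ay":0,"az":0,"x":-0.0376,"y":0.0089,"z":0,"jaw":-1},
    {"ax":0,"ay":0,"az":0,"x":-0.0376,"y":0.0089,"z":0,"jaw":-1},
  ],
)

```text
t: 21.43
tcp_pos: [0.4329, -0.1188, 0.3281]
orientation: [0.767, 0.641, -0.001, -0.002]
wrist_force: [0.8, 0.2, 0.0]
grip_width: 0.0856
grip_force: 0.0
```

>>> jog_arm(
  deltas=[
    {"ax":0,"ay":0,"az":0,"x":-0.0376,"y":0.0089,"z":0,"jaw":-1},
    {"ax":0,"ay":0,"az":0,"x":-0.0376,"y":0.0089,"z":0,"jaw":-1},
    {"ax":0,"ay":0,"az":0,"x":-0.0376,"y":0.0089,"z":0,"jaw":-1},
    {"ax":0,"ay":0,"az":0,"x":-0.0376,"y":0.0089,"z":0,"jaw":-1},
    {"ax":0,"ay":0,"az":0,"x":-0.0376,"y":0.0089,"z":0,"jaw":-1},
    {"ax":0,"ay":0,"az":0,"x":-0.0376,"y":0.0089,"z":0,"jaw":-1},
    {"ax":0,"ay":0,"az":0,"x":0,"y":0,"z":0,"jaw":-1},
    {"ax":0,"ay":0,"az":0,"x":0,"y":0,"z":0.02,"jaw":-1},
    {"ax":0,"ay":0,"az":0,"x":0,"y":0,"z":0.02,"jaw":-1},
    {"ax":0,"ay":0,"az":0,"x":0,"y":0,"z":0,"jaw":-1},
  ],
)

```text
t: 22.27
tcp_pos: [0.4447, -0.3472, 0.285]
orientation: [0.767, 0.641, -0.001, -0.005]
wrist_force: [-0.7, 1.4, 0.3]
grip_width: 0.0855
grip_force: 0.0
```

Run:
```python
from h import *; from rig import r
s=r.get_state()
c=r.camera("wrist"); cv2.imwrite("pics/w7.png",c["image"][:,:,::-1])
for o in blobs(c,110,300): print(o[0],o[1].round(),cupfit(c,o[1]).round(4))
say(s,xy=(.4466,-.3481),gz=.036)
```

```text
9298 [500. 201.] [ 0.5608 -0.3597]
7082 [328. 215.] [ 0.4457 -0.3483]
602 [231. 343.] [ 0.3545 -0.4387]
503 [296. 350.] [ 0.402  -0.4539]
t 22.27 tcp [ 0.4447 -0.3472  0.285 ] F [-0.7  1.4  0.3] w 0.0855 go [-0.0011  0.0028  0.0939] -0.179
```

>>> jog_arm(
  deltas=[
    {"ax":0,"ay":0,"az":0,"x":-0.0006,"y":0.0015,"z":0.02,"jaw":-1},
    {"ax":0,"ay":0,"az":0,"x":0,"y":0,"z":0.025,"jaw":-1},
    {"ax":0,"ay":0,"az":0,"x":0,"y":0,"z":0.025,"jaw":-1},
    {"ax":0,"ay":0,"az":0,"x":0,"y":0,"z":0.022,"jaw":-1},
    {"ax":0,"ay":0,"az":0,"x":0,"y":0,"z":0,"jaw":-1},
    {"ax":0,"ay":0,"az":0,"x":0,"y":0,"z":0,"jaw":1},
    {"ax":0,"ay":0,"az":0,"x":0,"y":0,"z":0,"jaw":1},
    {"ax":0,"ay":0,"az":0,"x":0,"y":0,"z":0,"jaw":1},
    {"ax":0,"ay":0,"az":0,"x":0,"y":0,"z":0,"jaw":1},
    {"ax":0,"ay":0,"az":0,"x":0,"y":0,"z":0,"jaw":1},
  ],
)

```text
t: 23.15
tcp_pos: [0.4479, -0.35, 0.1992]
orientation: [0.768, 0.641, 0.0, 0.001]
wrist_force: [-1.2, 0.9, 6.5]
grip_width: 0.0506
grip_force: 62.4
```

>>> jog_arm(
  deltas=[
    {"ax":0,"ay":0,"az":0,"x":0,"y":0,"z":0,"jaw":1},
    {"ax":0,"ay":0,"az":0,"x":0,"y":0,"z":-0.02,"jaw":1},
    {"ax":0,"ay":0,"az":0,"x":0,"y":0,"z":-0.03,"jaw":1},
    {"ax":0,"ay":0,"az":0,"x":0,"y":0,"z":-0.03,"jaw":1},
    {"ax":0,"ay":0,"az":0,"x":0,"y":0,"z":-0.03,"jaw":1},
    {"ax":0,"ay":0,"az":0,"x":0,"y":0,"z":-0.03,"jaw":1},
    {"ax":0,"ay":0,"az":0,"x":0,"y":0,"z":0,"jaw":1},
    {"ax":0,"ay":0,"az":0,"x":0,"y":0,"z":0,"jaw":1},
    {"ax":0,"ay":0,"az":0,"x":0,"y":0,"z":0,"jaw":1},
    {"ax":0,"ay":0,"az":0,"x":0,"y":0,"z":0,"jaw":1},
  ],
)

```text
t: 23.98
tcp_pos: [0.4472, -0.3491, 0.3363]
orientation: [0.767, 0.641, -0.0, -0.001]
wrist_force: [0.8, -0.3, -1.7]
grip_width: 0.0503
grip_force: 62.8
```

Run:
```python
from h import *; from rig import r
say(r.get_state(),1)
```

```text
t 23.98 tcp [ 0.4472 -0.3491  0.3363] F [ 0.8 -0.3 -1.7] w 0.0503 go [ 0.5218 -0.0584  0.1395] -0.1788
```

>>> jog_arm(
  deltas=[
    {"ax":0,"ay":0,"az":0,"x":0.0373,"y":-0.0042,"z":0,"jaw":1},
    {"ax":0,"ay":0,"az":0,"x":0.0373,"y":-0.0042,"z":0,"jaw":1},
    {"ax":0,"ay":0,"az":0,"x":0.0373,"y":-0.0042,"z":0,"jaw":1},
    {"ax":0,"ay":0,"az":0,"x":0.0373,"y":-0.0042,"z":0,"jaw":1},
    {"ax":0,"ay":0,"az":0,"x":0.0373,"y":-0.0042,"z":0,"jaw":1},
    {"ax":0,"ay":0,"az":0,"x":0.0373,"y":-0.0042,"z":0,"jaw":1},
    {"ax":0,"ay":0,"az":0,"x":0.0373,"y":-0.0042,"z":0,"jaw":1},
    {"ax":0,"ay":0,"az":0,"x":0.0373,"y":-0.0042,"z":0,"jaw":1},
    {"ax":0,"ay":0,"az":0,"x":0.0373,"y":-0.0042,"z":0,"jaw":1},
    {"ax":0,"ay":0,"az":0,"x":0.0373,"y":-0.0042,"z":0,"jaw":1},
  ],
)

```text
t: 24.82
tcp_pos: [0.4721, 0.0267, 0.3361]
orientation: [0.768, 0.641, -0.001, -0.001]
wrist_force: [-0.2, 0.3, -1.0]
grip_width: 0.0505
grip_force: 62.8
```

>>> jog_arm(
  deltas=[
    {"ax":0,"ay":0,"az":0,"x":0.0373,"y":-0.0042,"z":0,"jaw":1},
    {"ax":0,"ay":0,"az":0,"x":0.0373,"y":-0.0042,"z":0,"jaw":1},
    {"ax":0,"ay":0,"az":0,"x":0.0373,"y":-0.0042,"z":0,"jaw":1},
    {"ax":0,"ay":0,"az":0,"x":0.0373,"y":-0.0042,"z":0,"jaw":1},
    {"ax":0,"ay":0,"az":0,"x":0,"y":0,"z":0,"jaw":1},
    {"ax":0,"ay":0,"az":0,"x":0,"y":0,"z":0.02,"jaw":1},
    {"ax":0,"ay":0,"az":0,"x":0,"y":0,"z":0.02,"jaw":1},
    {"ax":0,"ay":0,"az":0,"x":0,"y":0,"z":0.02,"jaw":1},
    {"ax":0,"ay":0,"az":0,"x":0,"y":0,"z":0,"jaw":1},
    {"ax":0,"ay":0,"az":0,"x":0,"y":0,"z":0,"jaw":1},
  ],
)

```text
t: 25.65
tcp_pos: [0.4821, 0.1742, 0.2759]
orientation: [0.768, 0.641, -0.002, -0.001]
wrist_force: [0.6, -1.1, -1.0]
grip_width: 0.0506
grip_force: 62.7
```

Run:
```python
from h import *; from rig import r
say(r.get_state(),1,gz=.0495)
```

```text
t 25.65 tcp [0.4821 0.1742 0.2759] F [ 0.6 -1.1 -1. ] w 0.0506 go [0.0009 0.0004 0.0714] -0.1793
```

>>> jog_arm(
  deltas=[
    {"ax":0,"ay":0,"az":0,"x":0.0008,"y":0.0004,"z":0.012,"jaw":1},
    {"ax":0,"ay":0,"az":0,"x":0,"y":0,"z":0.015,"jaw":1},
    {"ax":0,"ay":0,"az":0,"x":0,"y":0,"z":0.015,"jaw":1},
    {"ax":0,"ay":0,"az":0,"x":0,"y":0,"z":0.015,"jaw":1},
    {"ax":0,"ay":0,"az":0,"x":0,"y":0,"z":0.01,"jaw":1},
    {"ax":0,"ay":0,"az":0,"x":0,"y":0,"z":0.004,"jaw":1},
    {"ax":0,"ay":0,"az":0,"x":0,"y":0,"z":0,"jaw":1},
    {"ax":0,"ay":0,"az":0,"x":0,"y":0,"z":0,"jaw":1},
    {"ax":0,"ay":0,"az":0,"x":0,"y":0,"z":0,"jaw":-0.55},
    {"ax":0,"ay":0,"az":0,"x":0,"y":0,"z":0,"jaw":-0.55},
  ],
)

```text
t: 26.48
tcp_pos: [0.4836, 0.1755, 0.207]
orientation: [0.767, 0.641, 0.001, 0.0]
wrist_force: [-0.4, 0.4, -0.0]
grip_width: 0.0662
grip_force: 0.0
```

>>> jog_arm(
  deltas=[
    {"ax":0,"ay":0,"az":0,"x":0,"y":0,"z":0,"jaw":-0.55},
    {"ax":0,"ay":0,"az":0,"x":0,"y":0,"z":0,"jaw":-0.55},
    {"ax":0,"ay":0,"az":0,"x":0,"y":0,"z":0,"jaw":-0.55},
    {"ax":0,"ay":0,"az":0,"x":0,"y":0,"z":-0.01,"jaw":-0.55},
    {"ax":0,"ay":0,"az":0,"x":0,"y":0,"z":-0.03,"jaw":-0.55},
    {"ax":0,"ay":0,"az":0,"x":0,"y":0,"z":-0.03,"jaw":-0.55},
    {"ax":0,"ay":0,"az":0,"x":0,"y":0,"z":-0.03,"jaw":-0.55},
    {"ax":0,"ay":0,"az":0,"x":0,"y":0,"z":-0.03,"jaw":-0.55},
    {"ax":0,"ay":0,"az":0,"x":0,"y":0,"z":0,"jaw":-0.55},
    {"ax":0,"ay":0,"az":0,"x":0,"y":0,"z":0,"jaw":-0.55},
  ],
)

```text
t: 27.32
tcp_pos: [0.4836, 0.1756, 0.3383]
orientation: [0.767, 0.641, 0.002, 0.001]
wrist_force: [0.1, 0.3, 0.1]
grip_width: 0.0658
grip_force: 0.0
```

Run:
```python
from h import *; from rig import r
s=r.get_state()
c=r.camera("top"); pickle.dump(c,open("t7.pkl","wb"))
for o in cups(c): print(*o)
say(s,xy=(.5605,-.359),gz=.036)
```

```text
83 [330.8 141.1] [ 0.735  -0.1101]
428 [416.6 200.9] [ 0.5605 -0.359 ]
413 [326.5 233.8] [ 0.4643 -0.0993]
t 27.32 tcp [0.4836 0.1756 0.3383] F [0.1 0.3 0.1] w 0.0658 go [-0.5127  0.1703  0.1466] -0.1788
```

>>> jog_arm(
  deltas=[
    {"ax":0,"ay":0,"az":0,"x":-0.0366,"y":0.0122,"z":0,"jaw":-0.55},
    {"ax":0,"ay":0,"az":0,"x":-0.0366,"y":0.0122,"z":0,"jaw":-0.55},
    {"ax":0,"ay":0,"az":0,"x":-0.0366,"y":0.0122,"z":0,"jaw":-0.55},
    {"ax":0,"ay":0,"az":0,"x":-0.0366,"y":0.0122,"z":0,"jaw":-1},
    {"ax":0,"ay":0,"az":0,"x":-0.0366,"y":0.0122,"z":0,"jaw":-1},
    {"ax":0,"ay":0,"az":0,"x":-0.0366,"y":0.0122,"z":0,"jaw":-1},
    {"ax":0,"ay":0,"az":0,"x":-0.0366,"y":0.0122,"z":0,"jaw":-1},
    {"ax":0,"ay":0,"az":0,"x":-0.0366,"y":0.0122,"z":0,"jaw":-1},
    {"ax":0,"ay":0,"az":0,"x":-0.0366,"y":0.0122,"z":0,"jaw":-1},
    {"ax":0,"ay":0,"az":0,"x":-0.0366,"y":0.0122,"z":0,"jaw":-1},
  ],
)

```text
t: 28.2
tcp_pos: [0.5375, -0.2082, 0.3347]
orientation: [0.768, 0.641, -0.001, -0.002]
wrist_force: [0.8, -0.1, -0.2]
grip_width: 0.0856
grip_force: 0.0
```

>>> jog_arm(
  deltas=[
    {"ax":0,"ay":0,"az":0,"x":-0.0366,"y":0.0122,"z":0,"jaw":-1},
    {"ax":0,"ay":0,"az":0,"x":-0.0366,"y":0.0122,"z":0,"jaw":-1},
    {"ax":0,"ay":0,"az":0,"x":-0.0366,"y":0.0122,"z":0,"jaw":-1},
    {"ax":0,"ay":0,"az":0,"x":-0.0366,"y":0.0122,"z":0,"jaw":-1},
    {"ax":0,"ay":0,"az":0,"x":0,"y":0,"z":0,"jaw":-1},
    {"ax":0,"ay":0,"az":0,"x":0,"y":0,"z":0.025,"jaw":-1},
    {"ax":0,"ay":0,"az":0,"x":0,"y":0,"z":0.025,"jaw":-1},
    {"ax":0,"ay":0,"az":0,"x":0,"y":0,"z":0,"jaw":-1},
    {"ax":0,"ay":0,"az":0,"x":0,"y":0,"z":0,"jaw":-1},
    {"ax":0,"ay":0,"az":0,"x":0,"y":0,"z":0,"jaw":-1},
  ],
)

```text
t: 29.03
tcp_pos: [0.5602, -0.3592, 0.2864]
orientation: [0.767, 0.641, -0.0, -0.0]
wrist_force: [0.6, -0.2, 0.2]
grip_width: 0.0854
grip_force: 0.0
```

Run:
```python
from h import *; from rig import r
s=r.get_state()
c=r.camera("wrist"); cv2.imwrite("pics/w8.png",c["image"][:,:,::-1])
for o in blobs(c,110,300): print(o[0],o[1].round(),cupfit(c,o[1]).round(4))
say(s,xy=(.5605,-.359),gz=.036)
c=r.camera("top"); pickle.dump(c,open("t8.pkl","wb")); 
im=cv2.resize(c["image"][140:290,110:280,::-1],None,fx=4,fy=4,interpolation=cv2.INTER_CUBIC)
t=np.linspace(0,6.28,40)
for i in range(6):
    x,y=post(i)
    for rr,z in((.026,.068),(.030,.006)):
        q=(proj(c,np.c_[x+rr*np.cos(t),y+rr*np.sin(t),0*t+z])-[110,140]+.5)*4-.5
        cv2.polylines(im,[q.astype(int)],True,(0,0,255),1)
cv2.imwrite("pics/box8.png",im)
```

```text
23940 [314. 206.] [ 0.555  -0.3542]
1111 [185. 287.] [ 0.4505 -0.3996]
998 [458. 284.] [ 0.6476 -0.4331]
882 [210. 286.] [ 0.4686 -0.4024]
7440 [ 86. 349.] [ 0.3574 -0.4391]
1376 [519. 374.] [ 0.6902 -0.5235]
t 29.03 tcp [ 0.5602 -0.3592  0.2864] F [ 0.6 -0.2  0.2] w 0.0854 go [0.0003 0.0003 0.0954] -0.1789
```

View pics/box8.png

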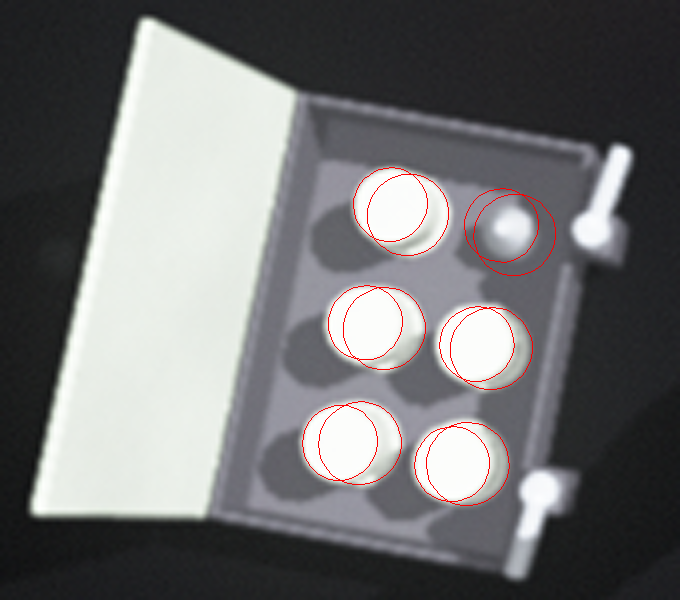

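All four placed cups and the hung one sit on their model outlines, and only P0 (crop (508,230)) is free. Now the last cup.

>>> jog_arm(
  deltas=[
    {"ax":0,"ay":0,"az":0,"x":0.0003,"y":0.0003,"z":0.02,"jaw":-1},
    {"ax":0,"ay":0,"az":0,"x":0,"y":0,"z":0.025,"jaw":-1},
    {"ax":0,"ay":0,"az":0,"x":0,"y":0,"z":0.025,"jaw":-1},
    {"ax":0,"ay":0,"az":0,"x":0,"y":0,"z":0.023,"jaw":-1},
    {"ax":0,"ay":0,"az":0,"x":0,"y":0,"z":0,"jaw":-1},
    {"ax":0,"ay":0,"az":0,"x":0,"y":0,"z":0,"jaw":1},
    {"ax":0,"ay":0,"az":0,"x":0,"y":0,"z":0,"jaw":1},
    {"ax":0,"ay":0,"az":0,"x":0,"y":0,"z":0,"jaw":1},
    {"ax":0,"ay":0,"az":0,"x":0,"y":0,"z":0,"jaw":1},
    {"ax":0,"ay":0,"az":0,"x":0,"y":0,"z":0,"jaw":1},
  ],
)

```text
t: 29.97
tcp_pos: [0.5612, -0.3597, 0.1958]
orientation: [0.768, 0.641, 0.001, 0.002]
wrist_force: [-1.8, 0.4, 6.8]
grip_width: 0.0504
grip_force: 62.8
```

>>> jog_arm(
  deltas=[
    {"ax":0,"ay":0,"az":0,"x":0,"y":0,"z":0,"jaw":1},
    {"ax":0,"ay":0,"az":0,"x":0,"y":0,"z":-0.02,"jaw":1},
    {"ax":0,"ay":0,"az":0,"x":0,"y":0,"z":-0.03,"jaw":1},
    {"ax":0,"ay":0,"az":0,"x":0,"y":0,"z":-0.03,"jaw":1},
    {"ax":0,"ay":0,"az":0,"x":0,"y":0,"z":-0.03,"jaw":1},
    {"ax":0,"ay":0,"az":0,"x":0,"y":0,"z":-0.03,"jaw":1},
    {"ax":0,"ay":0,"az":0,"x":0,"y":0,"z":0,"jaw":1},
    {"ax":0,"ay":0,"az":0,"x":0,"y":0,"z":0,"jaw":1},
    {"ax":0,"ay":0,"az":0,"x":0,"y":0,"z":0,"jaw":1},
    {"ax":0,"ay":0,"az":0,"x":0,"y":0,"z":0,"jaw":1},
  ],
)

```text
t: 30.8
tcp_pos: [0.56, -0.3584, 0.332]
orientation: [0.767, 0.641, -0.0, -0.001]
wrist_force: [0.2, 0.2, -1.0]
grip_width: 0.0504
grip_force: 62.7
```

Run:
```python
from h import *; from rig import r
say(r.get_state(),0)
```

```text
t 30.8 tcp [ 0.56   -0.3584  0.332 ] F [ 0.2  0.2 -1. ] w 0.0504 go [ 0.5109 -0.086   0.1354] -0.1789
```

>>> jog_arm(
  deltas=[
    {"ax":0,"ay":0,"az":0,"x":0.0365,"y":-0.0061,"z":0,"jaw":1},
    {"ax":0,"ay":0,"az":0,"x":0.0365,"y":-0.0061,"z":0,"jaw":1},
    {"ax":0,"ay":0,"az":0,"x":0.0365,"y":-0.0061,"z":0,"jaw":1},
    {"ax":0,"ay":0,"az":0,"x":0.0365,"y":-0.0061,"z":0,"jaw":1},
    {"ax":0,"ay":0,"az":0,"x":0.0365,"y":-0.0061,"z":0,"jaw":1},
    {"ax":0,"ay":0,"az":0,"x":0.0365,"y":-0.0061,"z":0,"jaw":1},
    {"ax":0,"ay":0,"az":0,"x":0.0365,"y":-0.0061,"z":0,"jaw":1},
    {"ax":0,"ay":0,"az":0,"x":0.0365,"y":-0.0061,"z":0,"jaw":1},
    {"ax":0,"ay":0,"az":0,"x":0.0365,"y":-0.0061,"z":0,"jaw":1},
    {"ax":0,"ay":0,"az":0,"x":0.0365,"y":-0.0061,"z":0,"jaw":1},
  ],
)

```text
t: 31.63
tcp_pos: [0.5647, 0.0129, 0.332]
orientation: [0.767, 0.641, -0.001, -0.001]
wrist_force: [-0.0, -0.8, -0.4]
grip_width: 0.0505
grip_force: 62.7
```

>>> jog_arm(
  deltas=[
    {"ax":0,"ay":0,"az":0,"x":0.0365,"y":-0.0061,"z":0,"jaw":1},
    {"ax":0,"ay":0,"az":0,"x":0.0365,"y":-0.0061,"z":0,"jaw":1},
    {"ax":0,"ay":0,"az":0,"x":0.0365,"y":-0.0061,"z":0,"jaw":1},
    {"ax":0,"ay":0,"az":0,"x":0.0365,"y":-0.0061,"z":0,"jaw":1},
    {"ax":0,"ay":0,"az":0,"x":0,"y":0,"z":0,"jaw":1},
    {"ax":0,"ay":0,"az":0,"x":0,"y":0,"z":0.02,"jaw":1},
    {"ax":0,"ay":0,"az":0,"x":0,"y":0,"z":0.02,"jaw":1},
    {"ax":0,"ay":0,"az":0,"x":0,"y":0,"z":0.02,"jaw":1},
    {"ax":0,"ay":0,"az":0,"x":0,"y":0,"z":0,"jaw":1},
    {"ax":0,"ay":0,"az":0,"x":0,"y":0,"z":0,"jaw":1},
  ],
)

```text
t: 32.47
tcp_pos: [0.5667, 0.1587, 0.2717]
orientation: [0.768, 0.641, -0.002, -0.001]
wrist_force: [0.8, -0.3, 0.3]
grip_width: 0.0508
grip_force: 62.7
```

Run:
```python
from h import *; from rig import r
say(r.get_state(),0,gz=.0465)
```

```text
t 32.47 tcp [0.5667 0.1587 0.2717] F [ 0.8 -0.3  0.3] w 0.0508 go [ 0.0011 -0.0006  0.0702] -0.1791
```

>>> jog_arm(
  deltas=[
    {"ax":0,"ay":0,"az":0,"x":0.0008,"y":-0.0004,"z":0.012,"jaw":1},
    {"ax":0,"ay":0,"az":0,"x":0,"y":0,"z":0.015,"jaw":1},
    {"ax":0,"ay":0,"az":0,"x":0,"y":0,"z":0.015,"jaw":1},
    {"ax":0,"ay":0,"az":0,"x":0,"y":0,"z":0.015,"jaw":1},
    {"ax":0,"ay":0,"az":0,"x":0,"y":0,"z":0.01,"jaw":1},
    {"ax":0,"ay":0,"az":0,"x":0,"y":0,"z":0.003,"jaw":1},
    {"ax":0,"ay":0,"az":0,"x":0,"y":0,"z":0,"jaw":1},
    {"ax":0,"ay":0,"az":0,"x":0,"y":0,"z":0,"jaw":1},
    {"ax":0,"ay":0,"az":0,"x":0,"y":0,"z":0,"jaw":-0.55},
    {"ax":0,"ay":0,"az":0,"x":0,"y":0,"z":0,"jaw":-0.55},
  ],
)

```text
t: 33.3
tcp_pos: [0.5676, 0.16, 0.2041]
orientation: [0.767, 0.641, 0.001, 0.0]
wrist_force: [0.0, 0.3, 0.2]
grip_width: 0.0661
grip_force: 0.0
```

>>> jog_arm(
  deltas=[
    {"ax":0,"ay":0,"az":0,"x":0,"y":0,"z":0,"jaw":-0.55},
    {"ax":0,"ay":0,"az":0,"x":0,"y":0,"z":0,"jaw":-0.55},
    {"ax":0,"ay":0,"az":0,"x":0,"y":0,"z":0,"jaw":-0.55},
    {"ax":0,"ay":0,"az":0,"x":0,"y":0,"z":-0.01,"jaw":-0.55},
    {"ax":0,"ay":0,"az":0,"x":0,"y":0,"z":-0.03,"jaw":-0.55},
    {"ax":0,"ay":0,"az":0,"x":0,"y":0,"z":-0.03,"jaw":-0.55},
    {"ax":0,"ay":0,"az":0,"x":0,"y":0,"z":-0.03,"jaw":-0.55},
    {"ax":0,"ay":0,"az":0,"x":0,"y":0,"z":-0.03,"jaw":-0.55},
    {"ax":0,"ay":0,"az":0,"x":0,"y":0,"z":0,"jaw":-0.55},
    {"ax":0,"ay":0,"az":0,"x":0,"y":0,"z":0,"jaw":-0.55},
  ],
)

```text
t: 34.13
tcp_pos: [0.5676, 0.16, 0.3356]
orientation: [0.767, 0.641, 0.002, 0.001]
wrist_force: [-0.1, 0.5, -0.2]
grip_width: 0.0668
grip_force: 0.0
```

>>> jog_arm(
  deltas=[
    {"ax":0,"ay":0,"az":0,"x":0,"y":0,"z":-0.034,"jaw":-0.55},
    {"ax":0,"ay":0,"az":0,"x":0,"y":0,"z":-0.034,"jaw":-0.55},
    {"ax":0,"ay":0,"az":0,"x":0,"y":0,"z":-0.034,"jaw":1},
    {"ax":0,"ay":0,"az":0,"x":0,"y":0,"z":-0.034,"jaw":1},
    {"ax":0,"ay":0,"az":0,"x":0,"y":0,"z":-0.034,"jaw":1},
    {"ax":0,"ay":0,"az":0,"x":0,"y":0,"z":0,"jaw":1},
    {"ax":0,"ay":0,"az":0,"x":0,"y":0,"z":0,"jaw":1},
    {"ax":0,"ay":0,"az":0,"x":0,"y":0,"z":0,"jaw":1},
    {"ax":0,"ay":0,"az":0,"x":0,"y":0,"z":0,"jaw":1},
    {"ax":0,"ay":0,"az":0,"x":0,"y":0,"z":0,"jaw":1},
  ],
)

```text
t: 34.97
tcp_pos: [0.5667, 0.1601, 0.5013]
orientation: [0.767, 0.641, -0.002, -0.001]
wrist_force: [-0.5, 0.1, 0.4]
grip_width: -0.0001
grip_force: 0.0
```

```bash
cat >> h.py <<'E'
def tip(s,P):
    """deltas taking shut fingertips (173 mm) to box-frame point"""
    w=b2w(np.load("box.npy"),P)[0]; return go(s,w[0],w[1],w[2]+.018)[0]
E
python3 - <<'E'
from h import *; from rig import r
s=r.get_state(); b=np.load("box.npy")
c=pickle.load(open("t8.pkl","rb"))
uv=(np.array([(148,17),(35,515)])+.5)/4-.5+[110,140]
f=lambda a:(proj(c,b2w(b,[[.106-.212*np.cos(a[0]),y,.08+.212*np.sin(a[0])] for y in(-.151,.151)]))-uv).ravel()
q=least_squares(f,[1.8]); print("lid",q.x,q.fun)
for n,yy in(("a",-.09),("b",.09)):
  u={"a":[(620,155)],"b":[(517,572)]}[n]
  w=back(c,(np.array(u)+.5)/4-.5+[110,140],.116)[0][:2]; d=w-b2w(b,[-.12,yy,0])[0,:2]; print(n,(np.arctan2(d[1],d[0])-b[2]+np.pi)%(2*np.pi)-np.pi,np.hypot(*d))
say(s,0); print("joints",s["joint_pos"].round(2))
print("to (.2,.06,.33)",tip(s,[.21,.06,.32]).round(4))
P=[(.21,.265)]+[(.173,.265),(.125,.27),(.0557,.26),(-.0097,.222),(-.0549,.161),(-.071,.107),(-.073,.086)]
for i in range(1,len(P)):
    print(P[i-1],P[i],(R.from_quat(s["orientation"]).inv().apply(b2w(b,[P[i][0],.06,P[i][1]])-b2w(b,[P[i-1][0],.06,P[i-1][1]]))).round(4))
c=r.camera("top"); cv2.imwrite("pics/t9.png",c["image"][100:300,100:440,::-1]);
E
```

```text
lid [1.76298169] [-0.11101926  0.23035381  0.16289255 -0.41126641]
a -1.727891566792612 0.05404727512884473
b 1.493573229170905 0.05560895713193686
t 34.97 tcp [0.5667 0.1601 0.5013] F [-0.5  0.1  0.4] w -0.0001 go [2.000e-04 4.000e-04 3.038e-01] -0.1789
joints [-0.59  0.57  0.42  1.56 -0.25  1.07 -0.29]
to (.2,.06,.33) [ 0.2596 -0.1458  0.0084]
(0.21, 0.265) (0.173, 0.265) [[-0.037   0.      0.0001]]
(0.173, 0.265) (0.125, 0.27) [[-0.048   0.     -0.0049]]
(0.125, 0.27) (0.0557, 0.26) [[-0.0693  0.0001  0.0101]]
(0.0557, 0.26) (-0.0097, 0.222) [[-0.0653  0.0002  0.0381]]
(-0.0097, 0.222) (-0.0549, 0.161) [[-0.0451  0.0002  0.0611]]
(-0.0549, 0.161) (-0.071, 0.107) [[-0.016   0.0002  0.054 ]]
(-0.071, 0.107) (-0.073, 0.086) [[-0.002   0.0001  0.021 ]]
```

View pics/t9.png

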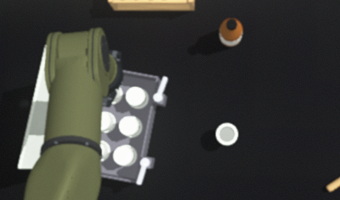

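The crop shows P0's cup in place at (134,97) and the upright cup untouched at (227,133). The buttons are at about -1.73 and +1.49, and the lid at about 1.76. I'll go behind the lid.

>>> jog_arm(
  deltas=[
    {"ax":0,"ay":0,"az":0,"x":0.026,"y":-0.0146,"z":0,"jaw":1},
    {"ax":0,"ay":0,"az":0,"x":0.026,"y":-0.0146,"z":0,"jaw":1},
    {"ax":0,"ay":0,"az":0,"x":0.026,"y":-0.0146,"z":0,"jaw":1},
    {"ax":0,"ay":0,"az":0,"x":0.026,"y":-0.0146,"z":0,"jaw":1},
    {"ax":0,"ay":0,"az":0,"x":0.026,"y":-0.0146,"z":0,"jaw":1},
    {"ax":0,"ay":0,"az":0,"x":0.026,"y":-0.0146,"z":0,"jaw":1},
    {"ax":0,"ay":0,"az":0,"x":0.026,"y":-0.0146,"z":0,"jaw":1},
    {"ax":0,"ay":0,"az":0,"x":0.026,"y":-0.0146,"z":0,"jaw":1},
    {"ax":0,"ay":0,"az":0,"x":0.026,"y":-0.0146,"z":0,"jaw":1},
    {"ax":0,"ay":0,"az":0,"x":0.026,"y":-0.0146,"z":0,"jaw":1},
  ],
)

```text
t: 35.85
tcp_pos: [0.4689, 0.4431, 0.5022]
orientation: [0.767, 0.641, -0.001, 0.0]
wrist_force: [-0.5, -0.9, -0.7]
grip_width: 0.0002
grip_force: 0.0
```

Run:
```python
from h import *; from rig import r
s=r.get_state(); c=r.camera("top")
for ar,u in blobs(c,150):
    p=back(c,u,.04)[0]
    if .35<p[0]<.63 and .12<p[1]<.3 and ar<900: print(ar,u.round(1),cupfit(c,u,.006).round(4))
print(post(0),post(1))
print(s["tcp_pos"],tip(s,[.21,.06,.265]).round(4))
```

```text
447 [210.1 192.2] [0.5808 0.2383]
399 [236.1 196.9] [0.5678 0.163 ]
493 [203.6 220.4] [0.499  0.2546]
420 [229.6 225.6] [0.4846 0.1799]
192 [242.8 268.9] [0.3616 0.1394]
[0.56597014 0.15987803] [0.48232037 0.17496829]
[0.46894188 0.44312292 0.50222966] [-0.0014  0.0008  0.0642]
```

>>> jog_arm(
  deltas=[
    {"ax":0,"ay":0,"az":0,"x":-0.001,"y":0.0008,"z":0.0214,"jaw":1},
    {"ax":0,"ay":0,"az":0,"x":0,"y":0,"z":0.0214,"jaw":1},
    {"ax":0,"ay":0,"az":0,"x":0,"y":0,"z":0.0214,"jaw":1},
    {"ax":0,"ay":0,"az":0,"x":-0.0185,"y":0,"z":0,"jaw":1},
    {"ax":0,"ay":0,"az":0,"x":-0.0185,"y":0,"z":0,"jaw":1},
    {"ax":0,"ay":0,"az":0,"x":-0.016,"y":0,"z":-0.0016,"jaw":1},
    {"ax":0,"ay":0,"az":0,"x":-0.016,"y":0,"z":-0.0016,"jaw":1},
    {"ax":0,"ay":0,"az":0,"x":-0.016,"y":0,"z":-0.0016,"jaw":1},
    {"ax":0,"ay":0,"az":0,"x":0,"y":0,"z":0,"jaw":1},
    {"ax":0,"ay":0,"az":0,"x":0,"y":0,"z":0,"jaw":1},
  ],
)

```text
t: 36.73
tcp_pos: [0.4553, 0.3566, 0.4435]
orientation: [0.768, 0.641, -0.0, -0.0]
wrist_force: [-0.2, -0.7, -0.5]
grip_width: -0.0002
grip_force: 0.0
```

Run:
```python
from h import *; from rig import r
s=r.get_state(); print(s["wrist_force"].round(1),tip(s,[.125,.06,.27]).round(4),s["orientation"].round(3))
```

```text
[-0.2 -0.7 -0.5] [ 0.0011 -0.0012  0.0005] [ 0.768  0.641 -0.    -0.   ]
```

>>> jog_arm(
  deltas=[
    {"ax":0,"ay":0,"az":0,"x":-0.0173,"y":0,"z":0.0025,"jaw":1},
    {"ax":0,"ay":0,"az":0,"x":-0.0173,"y":0,"z":0.0025,"jaw":1},
    {"ax":0,"ay":0,"az":0,"x":-0.0173,"y":0,"z":0.0025,"jaw":1},
    {"ax":0,"ay":0,"az":0,"x":-0.0173,"y":0,"z":0.0025,"jaw":1},
    {"ax":0,"ay":0,"az":0,"x":-0.0163,"y":0,"z":0.0095,"jaw":1},
    {"ax":0,"ay":0,"az":0,"x":-0.0163,"y":0,"z":0.0095,"jaw":1},
    {"ax":0,"ay":0,"az":0,"x":-0.0163,"y":0,"z":0.0095,"jaw":1},
    {"ax":0,"ay":0,"az":0,"x":-0.0163,"y":0,"z":0.0095,"jaw":1},
    {"ax":0,"ay":0,"az":0,"x":0,"y":0,"z":0,"jaw":1},
    {"ax":0,"ay":0,"az":0,"x":0,"y":0,"z":0,"jaw":1},
  ],
)

```text
t: 37.57
tcp_pos: [0.4316, 0.2252, 0.3955]
orientation: [0.768, 0.641, -0.0, -0.0]
wrist_force: [0.1, 0.0, 0.4]
grip_width: -0.0002
grip_force: 0.0
```

Run:
```python
from h import *; from rig import r
s=r.get_state(); print(s["wrist_force"].round(1),tip(s,[-.0097,.06,.222]).round(4),s["orientation"].round(3))
c=r.camera("scene"); cv2.imwrite("pics/s10.png",c["image"][40:280,300:620,::-1])
```

```text
[0.1 0.  0.4] [-0.0002 -0.0012  0.0005] [ 0.768  0.641 -0.    -0.   ]
```

View pics/s10.png

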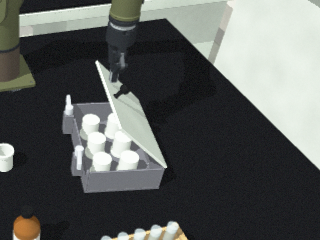

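The lid is about half shut ((97,62) to (165,165)), the fingers are on its outer face and the cups are well below it. I'll continue closing.

>>> jog_arm(
  deltas=[
    {"ax":0,"ay":0,"az":0,"x":-0.0113,"y":0,"z":0.0153,"jaw":1},
    {"ax":0,"ay":0,"az":0,"x":-0.0113,"y":0,"z":0.0153,"jaw":1},
    {"ax":0,"ay":0,"az":0,"x":-0.0113,"y":0,"z":0.0153,"jaw":1},
    {"ax":0,"ay":0,"az":0,"x":-0.0113,"y":0,"z":0.0153,"jaw":1},
    {"ax":0,"ay":0,"az":0,"x":-0.0053,"y":0,"z":0.018,"jaw":1},
    {"ax":0,"ay":0,"az":0,"x":-0.0053,"y":0,"z":0.018,"jaw":1},
    {"ax":0,"ay":0,"az":0,"x":-0.0053,"y":0,"z":0.018,"jaw":1},
    {"ax":0,"ay":0,"az":0,"x":-0.0015,"y":0,"z":0.009,"jaw":1},
    {"ax":0,"ay":0,"az":0,"x":-0.0005,"y":0,"z":0.007,"jaw":1},
    {"ax":0,"ay":0,"az":0,"x":0,"y":0,"z":0,"jaw":1},
  ],
)

```text
t: 38.45
tcp_pos: [0.4205, 0.1637, 0.2636]
orientation: [0.767, 0.641, -0.0, -0.0]
wrist_force: [-0.4, -0.2, -0.2]
grip_width: -0.0001
grip_force: 0.0
```

>>> jog_arm(
  deltas=[
    {"ax":0,"ay":0,"az":0,"x":0,"y":0,"z":0.003,"jaw":1},
    {"ax":0,"ay":0,"az":0,"x":0,"y":0,"z":0.003,"jaw":1},
    {"ax":0,"ay":0,"az":0,"x":0,"y":0,"z":0,"jaw":1},
    {"ax":0,"ay":0,"az":0,"x":0,"y":0,"z":0,"jaw":1},
    {"ax":0,"ay":0,"az":0,"x":0,"y":0,"z":0,"jaw":1},
    {"ax":0,"ay":0,"az":0,"x":0,"y":0,"z":0,"jaw":1},
    {"ax":0,"ay":0,"az":0,"x":0,"y":0,"z":0,"jaw":1},
    {"ax":0,"ay":0,"az":0,"x":0,"y":0,"z":0,"jaw":1},
    {"ax":0,"ay":0,"az":0,"x":0,"y":0,"z":0,"jaw":1},
    {"ax":0,"ay":0,"az":0,"x":0,"y":0,"z":0,"jaw":1},
  ],
)

```text
t: 39.28
tcp_pos: [0.4203, 0.1634, 0.2616]
orientation: [0.767, 0.641, 0.002, -0.0]
wrist_force: [-4.0, -0.2, 33.0]
grip_width: -0.0001
grip_force: 16.3
```

Run:
```python
from h import *; from rig import r
s=r.get_state(); print(s["wrist_force"].round(1),tip(s,[-.073,.06,.0885]).round(4),s["orientation"].round(3))
```

```text
[-4.  -0.2 33. ] [-0.0006 -0.001   0.0001] [ 0.767  0.641  0.002 -0.   ]
```

The fingertips stand at 88.6 mm pressing with 33 N, so the lid is shut. I'll work out the button sweep.

Run:
```python
from h import *
def C(ph,sg,r=.038):   # sg=+1 for a (ph negative rising), -1 mirrored for b
    u=np.array([np.cos(ph),np.sin(ph)]); m=sg*np.array([-np.sin(ph),np.cos(ph)])
    return np.array([-.12,-.09*sg])+r*u-(.006+.011*abs(m[0])+.015*abs(m[1]))*m
for sg,p0 in((1,-1.73),(-1,1.49)):
    ph=np.r_[np.linspace(p0,0,8),sg*.03]; W=np.array([C(p,sg) for p in ph])
    print(W.round(4).tolist()); print((np.diff(W,axis=0)*[1,-1]).round(4).tolist())
```

```text
[[-0.145, -0.1245], [-0.1349, -0.1295], [-0.1276, -0.1329], [-0.1187, -0.1346], [-0.1085, -0.1337], [-0.0981, -0.1295], [-0.0888, -0.1218], [-0.082, -0.111], [-0.0814, -0.1102]]
[[0.0102, 0.005], [0.0072, 0.0034], [0.009, 0.0017], [0.0102, -0.0009], [0.0104, -0.0042], [0.0093, -0.0077], [0.0068, -0.0108], [0.0006, -0.0008]]
[[-0.135, 0.1293], [-0.129, 0.1324], [-0.1216, 0.1343], [-0.1131, 0.1345], [-0.1042, 0.1324], [-0.0954, 0.1277], [-0.0877, 0.1205], [-0.082, 0.111], [-0.0814, 0.1102]]
[[0.0061, -0.0031], [0.0074, -0.0019], [0.0085, -0.0002], [0.009, 0.0021], [0.0088, 0.0047], [0.0077, 0.0072], [0.0057, 0.0095], [0.0006, 0.0008]]
```

>>> jog_arm(
  deltas=[
    {"ax":0,"ay":0,"az":0,"x":0,"y":0,"z":-0.016,"jaw":1},
    {"ax":0,"ay":0,"az":0,"x":0,"y":0,"z":-0.03,"jaw":1},
    {"ax":0,"ay":0,"az":0,"x":0,"y":0,"z":-0.04,"jaw":1},
    {"ax":0,"ay":0,"az":0,"x":-0.0153,"y":0.032,"z":0,"jaw":1},
    {"ax":0,"ay":0,"az":0,"x":-0.0153,"y":0.032,"z":0,"jaw":1},
    {"ax":0,"ay":0,"az":0,"x":-0.0153,"y":0.032,"z":0,"jaw":1},
    {"ax":0,"ay":0,"az":0,"x":-0.0153,"y":0.032,"z":0,"jaw":1},
    {"ax":0,"ay":0,"az":0,"x":-0.0153,"y":0.032,"z":0,"jaw":1},
    {"ax":0,"ay":0,"az":0,"x":-0.0153,"y":0.032,"z":0,"jaw":1},
    {"ax":0,"ay":0,"az":0,"x":0,"y":0,"z":0,"jaw":1},
  ],
)

```text
t: 40.12
tcp_pos: [0.5977, 0.0328, 0.3462]
orientation: [0.769, 0.639, 0.002, 0.005]
wrist_force: [1.1, -1.0, 0.9]
grip_width: 0.0003
grip_force: 0.0
```

Run:
```python
from h import *; from rig import r
s=r.get_state(); print(s["wrist_force"].round(1),tip(s,[-.165,-.127,.098]).round(4))
c=r.camera("top"); pickle.dump(c,open("t11.pkl","wb")); cv2.imwrite("pics/t11.png",cv2.resize(c["image"][140:290,110:280,::-1],None,fx=3,fy=3))
```

```text
[ 1.1 -1.   0.9] [ 0.0045 -0.0126  0.0751]
```

View pics/t11.png

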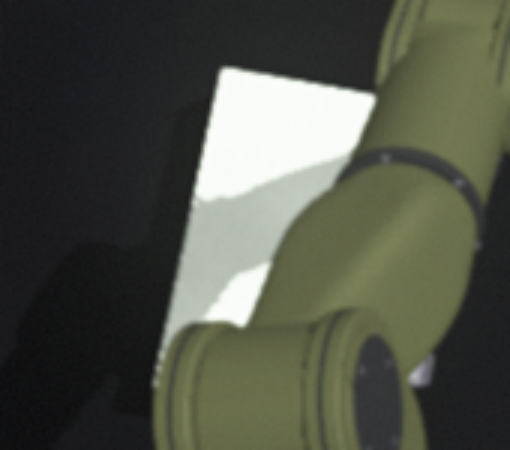

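The lid lies flat shut and the arm covers the front. Lowering beside button a.

>>> jog_arm(
  deltas=[
    {"ax":0,"ay":0,"az":0,"x":0.0045,"y":-0.012,"z":0,"jaw":1},
    {"ax":0,"ay":0,"az":0,"x":0,"y":0,"z":0.02,"jaw":1},
    {"ax":0,"ay":0,"az":0,"x":0,"y":0,"z":0.02,"jaw":1},
    {"ax":0,"ay":0,"az":0,"x":0,"y":0,"z":0.02,"jaw":1},
    {"ax":0,"ay":0,"az":0,"x":0,"y":0,"z":0.014,"jaw":1},
    {"ax":0,"ay":0,"az":0,"x":0,"y":0,"z":0,"jaw":1},
    {"ax":0,"ay":0,"az":0,"x":0,"y":0,"z":0,"jaw":1},
    {"ax":0,"ay":0,"az":0,"x":0,"y":0,"z":0,"jaw":1},
    {"ax":0,"ay":0,"az":0,"x":0,"y":0,"z":0,"jaw":1},
    {"ax":0,"ay":0,"az":0,"x":0,"y":0,"z":0,"jaw":1},
  ],
)

```text
t: 41.0
tcp_pos: [0.5819, 0.0449, 0.2718]
orientation: [0.767, 0.641, 0.001, 0.001]
wrist_force: [0.0, 0.2, 0.1]
grip_width: 0.0003
grip_force: 0.0
```

Run:
```python
from h import *; from rig import r
s=r.get_state(); print(s["wrist_force"].round(1),tip(s,[-.145,-.1245,.098]).round(4))
```

```text
[0.  0.2 0.1] [0.0153 0.0034 0.0008]
```

>>> jog_arm(
  deltas=[
    {"ax":0,"ay":0,"az":0,"x":0.0153,"y":0.0034,"z":0,"jaw":1},
    {"ax":0,"ay":0,"az":0,"x":0.0102,"y":0.005,"z":0,"jaw":1},
    {"ax":0,"ay":0,"az":0,"x":0.0072,"y":0.0034,"z":0,"jaw":1},
    {"ax":0,"ay":0,"az":0,"x":0.009,"y":0.0017,"z":0,"jaw":1},
    {"ax":0,"ay":0,"az":0,"x":0.0102,"y":-0.0009,"z":0,"jaw":1},
    {"ax":0,"ay":0,"az":0,"x":0.0104,"y":-0.0042,"z":0,"jaw":1},
    {"ax":0,"ay":0,"az":0,"x":0.0093,"y":-0.0077,"z":0,"jaw":1},
    {"ax":0,"ay":0,"az":0,"x":0.0068,"y":-0.0108,"z":0,"jaw":1},
    {"ax":0,"ay":0,"az":0,"x":0.0006,"y":-0.0008,"z":0,"jaw":1},
    {"ax":0,"ay":0,"az":0,"x":0,"y":0,"z":0,"jaw":1},
  ],
)

```text
t: 41.83
tcp_pos: [0.5838, 0.1267, 0.2706]
orientation: [0.767, 0.642, 0.0, -0.001]
wrist_force: [0.5, 0.4, -0.0]
grip_width: 0.0001
grip_force: 0.0
```

Run:
```python
from h import *; from rig import r
s=r.get_state(); print(s["wrist_force"].round(1),tip(s,[-.0814,-.1102,.098]).round(4))
```

```text
[ 0.5  0.4 -0. ] [-0.0019  0.0018 -0.0004]
```

>>> jog_arm(
  deltas=[
    {"ax":0,"ay":0,"az":0,"x":0,"y":0.006,"z":0,"jaw":1},
    {"ax":0,"ay":0,"az":0,"x":0,"y":0,"z":-0.03,"jaw":1},
    {"ax":0,"ay":0,"az":0,"x":0,"y":0,"z":-0.035,"jaw":1},
    {"ax":0,"ay":0,"az":0,"x":-0.0122,"y":-0.0344,"z":0,"jaw":1},
    {"ax":0,"ay":0,"az":0,"x":-0.0122,"y":-0.0344,"z":0,"jaw":1},
    {"ax":0,"ay":0,"az":0,"x":-0.0122,"y":-0.0344,"z":0,"jaw":1},
    {"ax":0,"ay":0,"az":0,"x":-0.0122,"y":-0.0344,"z":0,"jaw":1},
    {"ax":0,"ay":0,"az":0,"x":-0.0122,"y":-0.0344,"z":0,"jaw":1},
    {"ax":0,"ay":0,"az":0,"x":-0.0122,"y":-0.0344,"z":0,"jaw":1},
    {"ax":0,"ay":0,"az":0,"x":-0.0122,"y":-0.0344,"z":0,"jaw":1},
  ],
)

```text
t: 42.67
tcp_pos: [0.3376, 0.0817, 0.336]
orientation: [0.768, 0.641, 0.001, 0.0]
wrist_force: [-0.0, 1.7, -0.4]
grip_width: 0.0002
grip_force: 0.0
```

>>> jog_arm(
  deltas=[
    {"ax":0,"ay":0,"az":0,"x":0,"y":0,"z":0,"jaw":1},
    {"ax":0,"ay":0,"az":0,"x":0,"y":0,"z":0,"jaw":1},
    {"ax":0,"ay":0,"az":0,"x":0,"y":0,"z":0.02,"jaw":1},
    {"ax":0,"ay":0,"az":0,"x":0,"y":0,"z":0.02,"jaw":1},
    {"ax":0,"ay":0,"az":0,"x":0,"y":0,"z":0.02,"jaw":1},
    {"ax":0,"ay":0,"az":0,"x":0,"y":0,"z":0.005,"jaw":1},
    {"ax":0,"ay":0,"az":0,"x":0,"y":0,"z":0,"jaw":1},
    {"ax":0,"ay":0,"az":0,"x":0,"y":0,"z":0,"jaw":1},
    {"ax":0,"ay":0,"az":0,"x":0,"y":0,"z":0,"jaw":1},
    {"ax":0,"ay":0,"az":0,"x":0,"y":0,"z":0,"jaw":1},
  ],
)

```text
t: 43.5
tcp_pos: [0.3439, 0.0835, 0.2889]
orientation: [0.767, 0.641, -0.003, -0.002]
wrist_force: [-0.1, 0.6, 0.3]
grip_width: 0.0001
grip_force: 0.0
```

Run:
```python
from h import *; from rig import r
s=r.get_state(); print(s["wrist_force"].round(1),tip(s,[-.135,.1293,.098]).round(4),s["joint_pos"].round(2))
```

```text
[-0.1  0.6  0.3] [ 0.0296 -0.0092  0.0179] [-0.4   0.66  0.05  2.46 -0.83  0.04  0.29]
```

Tool-down is out of reach here (joint 6 is at its limit, and the tip is still 18 mm high). I'll raise and tilt the tool so the fingertips point toward the base.

>>> jog_arm(
  deltas=[
    {"ax":0,"ay":0,"az":0,"x":-0.01,"y":0.01,"z":-0.03,"jaw":1},
    {"ax":0,"ay":0,"az":0,"x":-0.01,"y":0.01,"z":-0.03,"jaw":1},
    {"ax":0.07,"ay":0,"az":0,"x":0,"y":0.012,"z":0,"jaw":1},
    {"ax":0.07,"ay":0,"az":0,"x":0,"y":0.012,"z":0,"jaw":1},
    {"ax":0.07,"ay":0,"az":0,"x":0,"y":0.012,"z":0,"jaw":1},
    {"ax":0.07,"ay":0,"az":0,"x":0,"y":0.012,"z":0,"jaw":1},
    {"ax":0.07,"ay":0,"az":0,"x":0,"y":0.012,"z":0,"jaw":1},
    {"ax":0,"ay":0,"az":0,"x":0,"y":0,"z":0,"jaw":1},
    {"ax":0,"ay":0,"az":0,"x":0,"y":0,"z":0,"jaw":1},
    {"ax":0,"ay":0,"az":0,"x":0,"y":0,"z":0,"jaw":1},
  ],
)

```text
t: 44.33
tcp_pos: [0.4166, 0.0508, 0.337]
orientation: [0.755, 0.631, -0.115, -0.136]
wrist_force: [-1.0, -0.1, -0.1]
grip_width: -0.0001
grip_force: 0.0
```

```bash
cat >> h.py <<'E'
def tilt(s,P):
    """deltas for a tilted tool: finger axis point 18 mm above the tip level (bar top) to box point; P z = tip height"""
    M=R.from_quat(s["orientation"]).as_matrix(); z=M[:,2]; t=s["tcp_pos"]+.173*z
    t2=t-z*(.018/-z[2]); w=b2w(np.load("box.npy"),P)[0]; w[2]+=.018
    return M.T@(w-t2), M
E
python3 - <<'E'
from h import *; from rig import r
s=r.get_state(); d,M=tilt(s,[-.165,.135,.098]); print(s["tcp_pos"].round(3),s["joint_pos"].round(2),"z",M[:,2].round(3),"go",d.round(4))
d,M=tilt(s,[-.165,.135,.15]);print(d.round(4))
E
```

```text
[0.417 0.051 0.337] [-0.49  0.69  0.51  2.11 -0.52  0.85  0.23] z [-0.345  0.059 -0.937] go [ 0.0195 -0.0091  0.0855]
[ 0.0194 -0.0273  0.0368]
```

>>> jog_arm(
  deltas=[
    {"ax":0,"ay":0,"az":0,"x":0.005,"y":-0.0023,"z":0.0214,"jaw":1},
    {"ax":0,"ay":0,"az":0,"x":0.005,"y":-0.0023,"z":0.0214,"jaw":1},
    {"ax":0,"ay":0,"az":0,"x":0.005,"y":-0.0023,"z":0.0214,"jaw":1},
    {"ax":0,"ay":0,"az":0,"x":0.0045,"y":-0.0022,"z":0.0213,"jaw":1},
    {"ax":0,"ay":0,"az":0,"x":0,"y":0,"z":0,"jaw":1},
    {"ax":0,"ay":0,"az":0,"x":0,"y":0,"z":0,"jaw":1},
    {"ax":0,"ay":0,"az":0,"x":0,"y":0,"z":0,"jaw":1},
    {"ax":0,"ay":0,"az":0,"x":0,"y":0,"z":0,"jaw":1},
    {"ax":0,"ay":0,"az":0,"x":0,"y":0,"z":0,"jaw":1},
    {"ax":0,"ay":0,"az":0,"x":0,"y":0,"z":0,"jaw":1},
  ],
)

```text
t: 45.17
tcp_pos: [0.3837, 0.0764, 0.2605]
orientation: [0.756, 0.631, -0.114, -0.135]
wrist_force: [-0.1, 0.0, 1.1]
grip_width: -0.0001
grip_force: 0.0
```

Run:
```python
from h import *; from rig import r
s=r.get_state(); d,M=tilt(s,[-.145,.131,.098]); print(s["tcp_pos"].round(3),s["joint_pos"].round(2),s["wrist_force"].round(1),"go",d.round(4))
W=np.array([[-0.145,.131],[-0.135, 0.1293], [-0.129, 0.1324], [-0.1216, 0.1343], [-0.1131, 0.1345], [-0.1042, 0.1324], [-0.0954, 0.1277], [-0.0877, 0.1205], [-0.082, 0.111], [-0.0814, 0.1102]])
w=b2w(np.load("box.npy"),np.c_[W,0*W[:,:1]]); print((np.diff(w,axis=0)@M).round(4).tolist())
```

```text
[0.384 0.076 0.261] [-0.47  0.81  0.35  2.24 -0.71  0.6   0.33] [-0.1  0.   1.1] go [ 0.0198  0.0022 -0.0005]
[[0.01, 0.0016, -0.0006], [0.006, -0.0029, 0.0011], [0.0074, -0.0018, 0.0006], [0.0085, -0.0002, 0.0001], [0.0089, 0.002, -0.0008], [0.0088, 0.0044, -0.0017], [0.0077, 0.0067, -0.0025], [0.0057, 0.0089, -0.0033], [0.0006, 0.0007, -0.0003]]
```

>>> jog_arm(
  deltas=[
    {"ax":0,"ay":0,"az":0,"x":0.0198,"y":0.0022,"z":-0.0005,"jaw":1},
    {"ax":0,"ay":0,"az":0,"x":0.01,"y":0.0016,"z":-0.0006,"jaw":1},
    {"ax":0,"ay":0,"az":0,"x":0.006,"y":-0.0029,"z":0.0011,"jaw":1},
    {"ax":0,"ay":0,"az":0,"x":0.0074,"y":-0.0018,"z":0.0006,"jaw":1},
    {"ax":0,"ay":0,"az":0,"x":0.0085,"y":-0.0002,"z":0.0001,"jaw":1},
    {"ax":0,"ay":0,"az":0,"x":0.0089,"y":0.002,"z":-0.0008,"jaw":1},
    {"ax":0,"ay":0,"az":0,"x":0.0088,"y":0.0044,"z":-0.0017,"jaw":1},
    {"ax":0,"ay":0,"az":0,"x":0.0077,"y":0.0067,"z":-0.0025,"jaw":1},
    {"ax":0,"ay":0,"az":0,"x":0.0057,"y":0.0089,"z":-0.0033,"jaw":1},
    {"ax":0,"ay":0,"az":0,"x":0.0006,"y":0.0007,"z":-0.0003,"jaw":1},
  ],
)

```text
t: 46.0
tcp_pos: [0.422, 0.1562, 0.2593]
orientation: [0.755, 0.631, -0.115, -0.136]
wrist_force: [-1.0, 0.5, 1.2]
grip_width: -0.0002
grip_force: 0.7
```

>>> jog_arm(
  deltas=[
    {"ax":0,"ay":0,"az":0,"x":0,"y":0,"z":0,"jaw":1},
    {"ax":0,"ay":0,"az":0,"x":0,"y":0,"z":0,"jaw":1},
    {"ax":0,"ay":0,"az":0,"x":0,"y":-0.008,"z":0,"jaw":1},
    {"ax":0,"ay":0,"az":0,"x":0,"y":0,"z":0,"jaw":1},
    {"ax":0,"ay":0,"az":0,"x":0,"y":-0.006,"z":-0.03,"jaw":1},
    {"ax":0,"ay":0,"az":0,"x":0,"y":0,"z":-0.04,"jaw":1},
    {"ax":0,"ay":0,"az":0,"x":0,"y":0,"z":-0.04,"jaw":1},
    {"ax":0,"ay":0,"az":0,"x":0,"y":0,"z":-0.04,"jaw":1},
    {"ax":0,"ay":0,"az":0,"x":0,"y":0,"z":-0.03,"jaw":1},
    {"ax":0,"ay":0,"az":0,"x":0,"y":0,"z":-0.03,"jaw":1},
  ],
)

```text
t: 46.83
tcp_pos: [0.4801, 0.144, 0.4633]
orientation: [0.755, 0.631, -0.115, -0.136]
wrist_force: [0.1, 0.6, -0.2]
grip_width: -0.0004
grip_force: 0.0
```

Run:
```python
from h import *; from rig import r
s=r.get_state(); print(s["tcp_pos"].round(3),s["wrist_force"].round(1))
c=r.camera("scene"); im=c["image"][120:240,340:480,::-1]; cv2.imwrite("pics/s12.png",cv2.resize(im,None,fx=5,fy=5,interpolation=cv2.INTER_CUBIC)); pickle.dump(c,open("s12.pkl","wb"))
```

```text
[0.48  0.144 0.463] [ 0.1  0.6 -0.2]
```

View pics/s12.png

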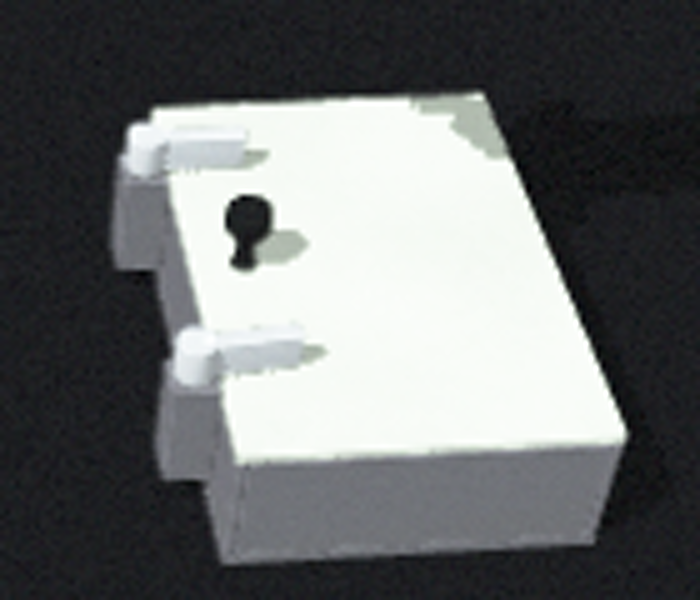

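The lid is flat shut. Both bars point in over it: a runs from pivot (195,340) to its end at (300,335), and b from (147,135) to (243,138). I'll check the angles against projected ones.

Run:
```python
from h import *
c=pickle.load(open("s12.pkl","rb")); b=np.load("box.npy")
for n,y in(("a",-.09),("b",.09)):
    for ph in(None,-.25,-.1,0,.1,.25):
        P=[-.12,y,.116] if ph is None else [-.12+.06*np.cos(ph),y+.06*np.sin(ph),.116]
        print(n,ph,((proj(c,b2w(b,P))[0]-[340,120]+.5)*5-.5).round(0))
print([((proj(c,b2w(b,P))[0]-[340,120]+.5)*5-.5).round(0).tolist() for P in([-.106,-.151,.0885],[-.106,.151,.0885],[.106,-.151,.0885])])
```

```text
a None [193. 337.]
a -0.25 [304. 350.]
a -0.1 [303. 339.]
a 0 [302. 331.]
a 0.1 [299. 324.]
a 0.25 [293. 313.]
b None [142. 131.]
b -0.25 [243. 142.]
b -0.1 [243. 133.]
b 0 [241. 127.]
b 0.1 [239. 120.]
b 0.25 [234. 112.]
[[233.0, 451.0], [147.0, 105.0], [623.0, 431.0]]
```

>>> jog_arm(
  deltas=[
    {"ax":0,"ay":0,"az":0,"x":-0.038,"y":0,"z":0,"jaw":1},
    {"ax":0,"ay":0,"az":0,"x":-0.038,"y":0,"z":0,"jaw":1},
    {"ax":0,"ay":0,"az":0,"x":-0.038,"y":0,"z":0,"jaw":1},
    {"ax":0,"ay":0,"az":0,"x":-0.038,"y":0,"z":0,"jaw":1},
    {"ax":0,"ay":0,"az":0,"x":-0.038,"y":0,"z":0,"jaw":1},
    {"ax":0,"ay":0,"az":0,"x":-0.038,"y":0,"z":0,"jaw":1},
    {"ax":0,"ay":0,"az":0,"x":-0.038,"y":0,"z":0,"jaw":1},
    {"ax":0,"ay":0,"az":0,"x":-0.038,"y":0,"z":0,"jaw":1},
    {"ax":0,"ay":0,"az":0,"x":-0.038,"y":0,"z":0,"jaw":1},
    {"ax":0,"ay":0,"az":0,"x":-0.038,"y":0,"z":0,"jaw":1},
  ],
)

```text
t: 47.72
tcp_pos: [0.4115, -0.2307, 0.4619]
orientation: [0.755, 0.631, -0.115, -0.136]
wrist_force: [0.8, 0.9, -0.5]
grip_width: 0.0
grip_force: 0.0
```

Run:
```python
from h import *; from rig import r
b=np.load("box.npy"); t=r.camera("top"); s=r.camera("scene"); out=[]
pickle.dump((t,s),open("ts13.pkl","wb"))
for c,(x0,y0,x1,y1),k in((t,(225,175,275,290),5),(s,(358,138,408,203),8)):
    im=cv2.resize(np.clip(c["image"][y0:y1,x0:x1,::-1].astype(float)*1.0,0,255).astype(np.uint8),None,fx=k,fy=k,interpolation=cv2.INTER_CUBIC)
    for y in(-.09,.09):
        for ph,col in((-.25,(255,0,0)),(0,(0,0,255)),(.25,(255,0,0))):
            q=(proj(c,b2w(b,[[-.12+l*np.cos(ph),y+l*np.sin(ph),.116] for l in(.0,.06)]))-[x0,y0]+.5)*k-.5
            cv2.line(im,*[tuple(int(v) for v in p) for p in q],col,1)
    out.append(cv2.copyMakeBorder(im,0,580-im.shape[0],0,0,cv2.BORDER_CONSTANT))
cv2.imwrite("pics/b13.png",np.hstack(out))
```

```text
(no output)
```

View pics/b13.png

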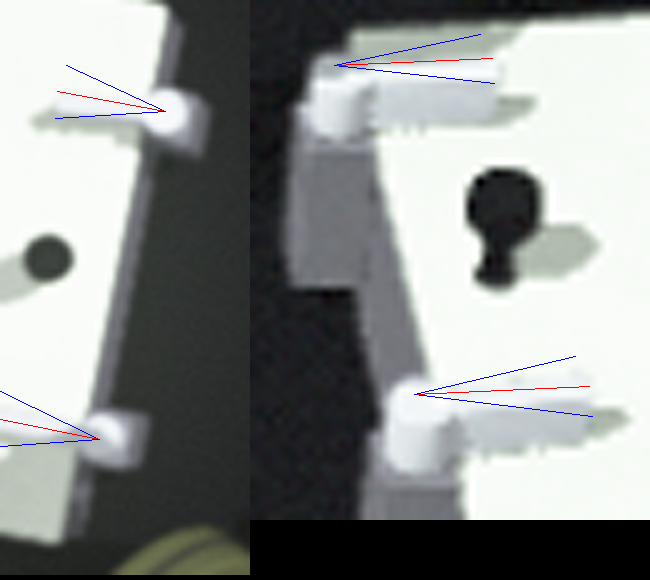

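The overlay shows both bars lying near the red zero lines, but the white-on-white contrast is weak. I'll separate the bars by colour and measure them numerically.

Run:
```python
from h import *
b=np.load("box.npy"); t,s=pickle.load(open("ts13.pkl","rb"))
im=s["image"].astype(int)
print("lid",im[170,430],"bar a side",im[138+53,358+33],"bar b side",im[138+13,358+20])
for n,y in(("a",-.09),("b",.09)):
    p=proj(s,b2w(b,[[-.12+l,y,.104] for l in(.02,.035,.05,.06)]))
    # bar's lower side-face pixels per column: bluish
    pts=[]
    for u in range(int(p[0,0]),int(p[-1,0])+1):
        v0=int(np.interp(u,p[:,0],p[:,1])); col=im[v0-9:v0+10,u]; m=(col[:,2]-col[:,1]>4)&(col[:,2]>150)
        v=np.arange(v0-9,v0+10)[m]; pts.append((u,v.min() if len(v) else -1,v.mean() if len(v) else -1,v.max() if len(v) else -1))
    print(n,[(a,b_,round(c_,1),d) for a,b_,c_,d in pts])
    for ph in(-.2,0,.2):
        q=proj(s,b2w(b,[[-.12+l*np.cos(ph),y+l*np.sin(ph),.104] for l in(.02,.06)])); print(ph,"slope",((q[1,1]-q[0,1])/(q[1,0]-q[0,0])).round(3),q.round(1).tolist())
```

```text
lid [245 250 244] bar a side [195 202 207] bar b side [198 207 211]
a [(384, -1, -1, -1), (385, np.int64(190), np.float64(191.5), np.int64(193)), (386, np.int64(191), np.float64(191.0), np.int64(191)), (387, np.int64(190), np.float64(190.0), np.int64(190)), (388, -1, -1, -1), (389, np.int64(190), np.float64(191.0), np.int64(192)), (390, np.int64(191), np.float64(191.0), np.int64(191)), (391, np.int64(190), np.float64(190.5), np.int64(191)), (392, np.int64(190), np.float64(190.0), np.int64(190)), (393, np.int64(190), np.float64(190.0), np.int64(190)), (394, np.int64(188), np.float64(188.0), np.int64(188)), (395, -1, -1, -1), (396, np.int64(192), np.float64(192.0), np.int64(192)), (397, np.int64(188), np.float64(188.5), np.int64(189)), (398, -1, -1, -1), (399, -1, -1, -1)]
-0.2 slope 0.088 [[385.1, 190.8], [399.8, 192.1]]
0 slope -0.051 [[384.9, 189.8], [399.4, 189.0]]
0.2 slope -0.199 [[384.5, 188.8], [398.1, 186.1]]
b [(374, np.int64(149), np.float64(149.0), np.int64(149)), (375, np.int64(149), np.float64(150.0), np.int64(151)), (376, np.int64(151), np.float64(151.0), np.int64(151)), (377, np.int64(150), np.float64(150.5), np.int64(151)), (378, np.int64(149), np.float64(150.3), np.int64(152)), (379, np.int64(150), np.float64(150.5), np.int64(151)), (380, np.int64(149), np.float64(149.0), np.int64(149)), (381, np.int64(149), np.float64(150.0), np.int64(151)), (382, np.int64(148), np.float64(149.7), np.int64(151)), (383, np.int64(150), np.float64(150.5), np.int64(151)), (384, -1, -1, -1), (385, np.int64(148), np.float64(148.0), np.int64(148)), (386, -1, -1, -1), (387, -1, -1, -1)]
-0.2 slope 0.08 [[374.4, 149.5], [387.8, 150.6]]
0 slope -0.045 [[374.4, 148.7], [387.5, 148.1]]
0.2 slope -0.178 [[374.0, 147.8], [386.4, 145.6]]
```

Run:
```python
from h import *
b=np.load("box.npy"); t,s=pickle.load(open("ts13.pkl","rb"))
g=s["image"][:,:,0].astype(float)
def line(y,ph):
    u=np.array([np.cos(ph),np.sin(ph)]); m=np.array([np.sin(ph),-np.cos(ph)])*.006
    return proj(s,b2w(b,[[*(np.array([-.12,y])+l*u+m),.116] for l in(.022,.04,.058)]))
for n,y in(("a",-.09),("b",.09)):
    q0=line(y,0); P=[]
    for u in range(int(q0[0,0])+2,int(q0[-1,0])-1):
        v0=np.interp(u,q0[:,0],q0[:,1]); vs=np.arange(int(v0)-5,int(v0)+6); d=g[vs,u]
        k=[i for i in range(len(d)-1) if d[i]>=226>d[i+1]]
        if k: i=min(k,key=lambda i:abs(vs[i]-v0)); P.append((u,vs[i]+(d[i]-226)/(d[i]-d[i+1])))
    P=np.array(P); f=np.polyfit(*P.T,1); print(n,"edge slope",f[0].round(3),"mid",np.polyval(f,P[:,0].mean()).round(2),P.round(1).tolist())
    for ph in(-.25,-.1,0,.1,.25):
        q=line(y,ph); h=np.polyfit(*q.T,1); print("  ",ph,h[0].round(3),np.polyval(h,P[:,0].mean()).round(2))
```

```text
a edge slope -0.144 mid 187.87 [[388.0, 188.4], [389.0, 188.3], [390.0, 188.3], [391.0, 188.2], [392.0, 188.2], [393.0, 187.7], [394.0, 187.5], [395.0, 187.4], [396.0, 187.3], [397.0, 187.3]]
   -0.25 0.122 190.19
   -0.1 0.019 188.71
   0 -0.05 187.73
   0.1 -0.122 186.74
   0.25 -0.238 185.16
b edge slope -0.021 mid 147.5 [[377.0, 147.6], [378.0, 147.6], [379.0, 147.5], [380.0, 147.5], [381.0, 147.5], [382.0, 147.5], [383.0, 147.4], [384.0, 147.5], [385.0, 147.4]]
   -0.25 0.111 148.48
   -0.1 0.018 147.27
   0 -0.045 146.48
   0.1 -0.109 145.67
   0.25 -0.213 144.4
```

Both angles are within tolerance: a reads 0 to 0.13 and b reads -0.04 to -0.13. The arm is clear, so I'm handing in.

```bash
python3 -c "
from rig import r
print(r.job_done())"
```

```text
the job is handed in; nothing more can be done
None
```

All five rinsed cups are hung on free posts, the lid is shut, both turnbuttons point in over it, the arm is clear, and the job is handed in; no verdict was returned.

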